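Check the terminal caps and log them to the preamp

ROBOT

A 6-joint arm with a two-finger parallel gripper is mounted at the origin on the work surface. World frame = base frame: x ahead of the robot, y to its left, z up, the work surface at z = 0. Lengths are in m, angles in degrees, forces in N, time in s.
With the tool pointing down it reaches from about 0.3 to 0.75 m from the base axis. Payload 8.5 kg.
Tool frame: the origin (TCP) lies between the finger pads; the fingertips stand 8 mm ahead of it and the grasp point (between the pads) lies 11 mm behind it; y points along the fingers, z is the direction in which the jaws open and shut, and the axes are right-handed (so a half turn about y gives the same grasp; the last joint's range is limited). The gripper opens to 85 mm and grips with 20 to 120 N. Pads are 22 mm wide; open, the fingers measure 114 mm over their backs; the gripper's body (76 mm by 85 mm) begins 54 mm behind the grasp point. The pads swing forward as they close: fully open they stand 13 mm farther back than shut.
Start: joints at [-84.299, 21.807, 74.336, -0, 83.858, -12.336], TCP at [0.17, -0.523, 0.239] pointing down, gripper open.
Joint ranges: [-178.18, 178.18], [-50.72, 133.34], [12.68, 142.11], [-81.47, 261.47], [9.98, 163.14], [-165.26, 165.26]. Speed limits (degrees/s): [136.94, 136.94, 180, 180, 180, 180].

INTERFACE

Orientations are given as a 3x3 rotation matrix whose columns are the frame's x, y, z axes.
In Python, from rig import env, get_image gives the robot as it stands.
- The arm moves only by the tool move_arm, never from a script. Its argument "targets" is one flat list of numbers, 6 for each row, row after row: the shift along the tool's x, y, z in mm, then the turn, a rotation vector about the tool's x, y, z in rad. A call has exactly 5 rows; each row shifts and turns the commanded pose from where the row before left it, along the tool's axes as they then stand; what a row does not reach is not made up. A row lasts 1/8 s, in which the tool goes at most 62.5 mm and 10.7 degrees, less where a joint would pass 70% of its speed; a pose out of reach is approached as far as the arm can. A call is refused whole if a number of a shift passes 62.5 or a number of a turn 0.188, either way. A call with a gripper value outside its range is refused whole. "hand" is the opening, from -1 (shut) to 1 (fully open), so that 0 is half open, set as the call begins (left out, the last holds). The fingers move at their own pace and stop on an object; "squeeze" is the grip in N (left out, the last holds). Time passes only in rows, so rows that do not move let the fingers close, or fill a call up. It gives the time, the measured TCP pose, the force and the opening at its end, in the units of the state.
- env.observe(): the state, without advancing time (a new reading comes with each control period).
- get_image(name): name is "scene" or "top" or "wrist"; returns a dict with "pixels" (420x560x3 uint8, red, green, blue), "z_map" (420x560 float32, m along the optical axis (not along the pixel's ray), 0 where there is no reading), "intrinsics" (3x3 intrinsics, pixels), "R" (3x3) and "t" (3): a world point X has camera coordinates R X + t; the wrist camera has in their place "mount" (4x4, takes a point from camera to tool coordinates, whose origin is the TCP and whose axes are the tool frame's). Camera axes: x right, y down, z forward; pixel columns grow to the right and rows downward; lengths in m; the calibration is good to about 2 mm. A picture is of the moment at which its call begins: read the wrist's pose just before it.
- env.close_job(): hands the job in, once; it reports no verdict.
The state is a dict: "time_s": time; "q": joint angles; "qvel": joint speeds; "joint_efforts": joint torques, N m; "position": TCP position; "tool_rot": TCP orientation; "ft_force": force on the tool from outside, world axes, zero at the start; "wrist_torque": the same for the moment, N m; "grip_width": finger opening in m.
Only numpy, scipy, OpenCV 4.12 (cv2) and the standard library are available. Lean on these libraries where they do the work, as an engineer would, in place of code of your own. Each camera call takes 0.05 s, during which the arm holds its last target.

TASK

Stand all the loose gold terminal caps upright in the contact checker's tray, then, with all of them in it, press the checker's plunger right down to its stop, hold it there for a second and let it come back up. After that take the hand scanner, aim it at the barcode label on the preamplifier from about 10 cm with its light line across all the bars, hold it steady for two seconds without touching the preamplifier, and lay it back on its rest the way it lay; finish with the caps standing in the sorting tray, the wide ones in the wide compartment and the narrow ones in the narrow one, and all else on the bench left where it is.

Things in the scene. Friction and masses are not known exactly. Their poses are not given: they have to be found in the camera images.
- big1: wide gold terminal cap: upright turned brass cap, 30 mm tall; foot flange 38 mm diameter and 4 mm thick, above it a straight body 32 mm diameter to grip. Origin at the centre of its underside, z up. May be absent
- big2: wide gold terminal cap: upright turned brass cap, 30 mm tall; foot flange 38 mm diameter and 4 mm thick, above it a straight body 32 mm diameter to grip. Origin at the centre of its underside, z up. May be absent
- big3: wide gold terminal cap: upright turned brass cap, 30 mm tall; foot flange 38 mm diameter and 4 mm thick, above it a straight body 32 mm diameter to grip. Origin at the centre of its underside, z up. May be absent
- small1: narrow gold terminal cap: upright turned brass cap, 30 mm tall; foot flange 28 mm diameter and 4 mm thick, above it a straight body 21 mm diameter to grip. Origin at the centre of its underside, z up. May be absent
- small2: narrow gold terminal cap: upright turned brass cap, 30 mm tall; foot flange 28 mm diameter and 4 mm thick, above it a straight body 21 mm diameter to grip. Origin at the centre of its underside, z up. May be absent
- checker: contact checker: fixed grey metal box 185 (x) x 200 (y) x 40 mm, with a shallow tray on its top on the +x part and a black housing with a spring plunger on the -x part (70 mm high, 50 x 90 mm). Origin under its centre
- checker_tray (a point): centre of the floor of the checker's tray, 40 mm above the bench. The tray's clear floor is 108 mm along the checker's x and 188 mm along its y; its walls are 8 mm high and 5 mm thick
- plunger (a joint): travel of the checker's spring plunger in m: 0 up, 0.015 down at its stop. The spring pushes back with 4 N at the top and about 11.5 N at the stop, and returns it when let go
- plunger_top (a point): centre of the top of the plunger's round steel head (38 mm diameter; its top stands 107 mm above the bench when up). It is pressed straight down
- tray: sorting tray: fixed wooden tray 170 (x) x 200 (y) mm, lined with grey felt, with one partition along its y into a wide (-x side) and a narrow (+x side) compartment. Walls and partition 5 mm thick, standing 8 mm above the inner floor. Origin under its centre
- tray_wide (a point): centre of the floor of the wide compartment (95 mm along the tray's x, 190 mm along its y), 12 mm above the bench
- tray_narrow (a point): centre of the floor of the narrow compartment (60 mm along the tray's x, 190 mm along its y), 12 mm above the bench
- preamp: preamplifier: fixed black metal box 150 (x) x 200 (y) mm, its top 60 mm above the bench, cooling slots at both ends of the top, gold sockets at the rear (+x). Origin under its centre on the bench
- label (a point): centre of the barcode label, flat on the middle of the preamplifier's top: white, 30 mm along the preamp's x, 60 mm along its y. The bars lie side by side along y, so the scanner's light line must run along the preamp's y
- scanner: hand scanner: grey bar handle 130 x 32 x 28 mm (x from -70 to +60 mm, y -16 to 16, z 0 to 28) with a bent head at its +x end that reaches to x = 101 mm, 47 mm above and 8 mm below the handle's underside. Origin at the underside of the handle, z up, x towards the head. About 150 g; its centre of mass lies about 10 mm forward of the origin: grip it there, across the 32 mm width
- scan_head: the scanner's reading window (44 x 20 mm), origin at its centre, rigid on the scanner at x = 88 mm, y = 0, z = 0 of the scanner's frame. Its x axis is the direction of reading: forward along the scanner's x and 60 degrees below it. Its y axis is the scanner's y; the light line runs along it. It reads a label whose centre lies about 50 to 150 mm out along that axis (100 mm is best)
- rest: scanner rest: fixed black stand, base 120 x 80 mm, with a post 80 (x) x 50 (y) mm whose top is 38 mm above the bench and has a 5 mm high rim along both long sides (44 mm apart inside). The scanner's handle lies on it along the rest's x, head to +x, scanner origin over rest origin. Origin under its centre
- screwdriver: screwdriver 170 mm long, lying along its x, 26 mm thick black handle to -x, origin at the middle of its length. Part of the bench's clutter, to be left where it is
- jar: small amber jar, 44 mm diameter, 50 mm high. Part of the bench's clutter, to be left where it is
- spool: aluminium spool, 52 mm diameter, 36 mm high. Part of the bench's clutter, to be left where it is
- mug: white mug, 76 mm diameter, 85 mm high. Part of the bench's clutter, to be left where it is
- fusebox: small cardboard box 50 x 70 x 30 mm. Part of the bench's clutter, to be left where it is
- foot: black rubber amplifier foot, 48 mm diameter, 22 mm high. Part of the bench's clutter, to be left where it is
- flask: white plastic bottle, 48 mm diameter, 100 mm high. Part of the bench's clutter, to be left where it is
Things that resemble listed ones, but are neither listed nor needed, are in the scene too. Leave any blue or turquoise look-alike of the big3 alone.

How it is judged (in metres and radians):
On the way, in this order (a step that is already met when the one before it is completed fails the run):
1. all caps stand in the checker's tray (x of big1 in the frame of checker_tray between -0.05 and 0.05 m and y of big1 in the frame of checker_tray between -0.09 and 0.09 m and z of big1 in the frame of checker_tray between -0.006 and 0.006 m and angle between each of big1, big2, big3, small1, small2's own z axis and vertical below 0.2 rad and linear speed of each of big1, big2, big3, small1, small2 below 0.05 m/s and x of big2 in the frame of checker_tray between -0.05 and 0.05 m and y of big2 in the frame of checker_tray between -0.09 and 0.09 m and z of big2 in the frame of checker_tray between -0.006 and 0.006 m and x of big3 in the frame of checker_tray between -0.05 and 0.05 m and y of big3 in the frame of checker_tray between -0.09 and 0.09 m and z of big3 in the frame of checker_tray between -0.006 and 0.006 m and x of small1 in the frame of checker_tray between -0.05 and 0.05 m and y of small1 in the frame of checker_tray between -0.09 and 0.09 m and z of small1 in the frame of checker_tray between -0.006 and 0.006 m and x of small2 in the frame of checker_tray between -0.05 and 0.05 m and y of small2 in the frame of checker_tray between -0.09 and 0.09 m and z of small2 in the frame of checker_tray between -0.006 and 0.006 m), for 0.2 s.
2. the plunger is held down at its stop with all caps in the tray (all of step 1 and value of joint plunger above 0.013 m), for 0.4 s.
3. the plunger is let back up (value of joint plunger below 0.003 m), for 0.1 s.
4. the scanner is held steady, aimed at the barcode label, its light line across the bars (x of label in the frame of scan_head between 0.04 and 0.16 m and y of label in the frame of scan_head between -0.02 and 0.02 m and z of label in the frame of scan_head between -0.02 and 0.02 m and angle between the y axis of scan_head and the y axis of preamp, either way round below 0.35 rad and angle between the x axis of scan_head and the z axis of preamp, either way round below 0.8 rad and linear speed of scanner below 0.03 m/s and angular speed of scanner below 0.2 rad/s), for 1 s.
At the end, for the whole second after the job is handed in: Wide caps stand upright (0.2 rad) on the floor of the wide compartment, narrow caps on that of the narrow one; scanner on its rest, head to the rest's +x (30 mm along, 12 mm across, 0.35 rad); plunger up (3 mm); all at rest (x of big1 in the frame of tray_wide between -0.045 and 0.045 m and y of big1 in the frame of tray_wide between -0.09 and 0.09 m and z of big1 in the frame of tray_wide between -0.006 and 0.006 m and angle between each of big1, big2, big3, small1, small2's own z axis and vertical below 0.2 rad and x of big2 in the frame of tray_wide between -0.045 and 0.045 m and y of big2 in the frame of tray_wide between -0.09 and 0.09 m and z of big2 in the frame of tray_wide between -0.006 and 0.006 m and x of big3 in the frame of tray_wide between -0.045 and 0.045 m and y of big3 in the frame of tray_wide between -0.09 and 0.09 m and z of big3 in the frame of tray_wide between -0.006 and 0.006 m and x of small1 in the frame of tray_narrow between -0.0275 and 0.0275 m and y of small1 in the frame of tray_narrow between -0.09 and 0.09 m and z of small1 in the frame of tray_narrow between -0.006 and 0.006 m and x of small2 in the frame of tray_narrow between -0.0275 and 0.0275 m and y of small2 in the frame of tray_narrow between -0.09 and 0.09 m and z of small2 in the frame of tray_narrow between -0.006 and 0.006 m and linear speed of each of big1, big2, big3, small1, small2, scanner below 0.02 m/s and x of scanner in the frame of rest between -0.03 and 0.03 m and y of scanner in the frame of rest between -0.012 and 0.012 m and z of scanner in the frame of rest between 0.03 and 0.046 m and angle between scanner's own z axis and vertical below 0.15 rad and x of scan_head in the frame of rest above 0.03 m and angle between the x axis of scanner and the x axis of rest, either way round below 0.35 rad and value of joint plunger below 0.003 m); the robot touches nothing.
It fails at once if the clutter is disturbed (moved more than 40 mm) (distance of any of screwdriver, jar, spool, mug, fusebox, foot, flask from where it was at the start of the episode above 0.04 m).
It fails at once if the scanner strikes or rests on the preamplifier (contact force between scanner and preamp above 2 N).
Of big1, big2, big3, small1, small2 only 3 to 5 are there at a start; the rules pass over those that are not, and their reading is None.
At some moment in a run one of big1, big2, big3, small1, small2 may be knocked a few centimetres aside while the robot is not near it.
It also fails if it takes over 210 s, if anything falls off the work surface, if the arm or the gripper's body presses on something with over 40 N, if the wrist force passes 120 N, or if a joint passes its speed limit or range.

## Working session

There is one attempt and no reset: what is moved stays moved. The work goes in short steps, Python scripts to look and compute and a tool call to move; the robot and the scene stay as the last step left them, time stands still between calls to the robot, and variables do not carry over. Pictures are saved under pics/ and viewed, and the job is handed in when it is done.

Besides the shell and the picture viewer there is one more tool, called after ">>>" as name(argument=value, ...), one argument or row to a line, values as JSON. move_arm: Moves the arm, as the interface text tells. Its arguments: {"type":"object","properties":{"targets":{"type":"array"},"hand":{"type":"number"},"squeeze":{"type":"number"}},"required":["targets"]}

```bash
ls -la; mkdir -p pics; cat > h.py <<'E'
from rig import env, get_image
import numpy as np, cv2, json
def save(name,fn):
    s=env.observe(); im=get_image(name)
    cv2.imwrite('pics/'+fn+'.png',im['pixels'][:,:,::-1])
    np.savez('pics/'+fn+'.npz',**{k:np.asarray(v) for k,v in im.items()},pos=np.array(s['position']),rot=np.array(s['tool_rot']))
    return im
def cam(im):
    """returns Rcw, tcw: camera->world"""
    if 'mount' in im:
        M=im['mount'];R=np.array(im['rot']).reshape(3,3);p=np.array(im['pos'])
        return R@M[:3,:3], R@M[:3,3]+p
    R=im['R'];return R.T,-R.T@im['t'].ravel()
def load(fn): return dict(np.load('pics/'+fn+'.npz'))
def ray(im,u,v,z):
    Rc,tc=cam(im);d=Rc@(np.linalg.inv(im['intrinsics'])@np.array([u,v,1.]))
    return tc+d*(z-tc[2])/d[2]
def cloud(im):
    Rc,tc=cam(im);H,W=im['z_map'].shape
    u,v=np.meshgrid(np.arange(W),np.arange(H))
    P=np.stack([u,v,np.ones_like(u)],-1)@np.linalg.inv(im['intrinsics']).T*im['z_map'][...,None]
    return P@Rc.T+tc
E
python3 - <<'E'
from h import *
s=env.observe();print(s)
for n in ['scene','top','wrist']:
    im=save(n,n+'0');print(n,im['intrinsics'],im.get('R'),im.get('t'),im.get('mount'))
E
```

```text
total 12
drwxr-xr-x  3 agent agent 4096 Dec  7 06:13 .
drwxr-xr-x 23 root  root  4096 Dec  7 06:13 ..
drwxr-xr-x  2 agent agent 4096 Dec  7 06:13 pics
{'time_s': 0.0, 'q': array([-8.42989306e+01,  2.18402637e+01,  7.43868959e+01,  6.27385540e-04,
        8.38589326e+01, -1.23354404e+01]), 'qvel': array([-0.09478215, -0.04003923, -0.01449789, -0.04572359,  0.13589139,
       -0.01778829]), 'joint_efforts': array([-2.49816490e-03, -4.48465383e+01, -2.31283414e+01, -3.84701607e-04,
        4.73506283e-03,  3.10315170e-05]), 'position': array([ 0.17026568, -0.5226662 ,  0.23870598]), 'tool_rot': array([[-9.50859801e-01, -1.38431748e-04,  3.09621737e-01],
       [-3.09621591e-01,  1.49624163e-03, -9.50858681e-01],
       [-3.31639903e-04, -9.99998871e-01, -1.46557747e-03]]), 'ft_force': array([-0.20608981,  0.34718846, -0.5954646 ]), 'wrist_torque': array([ 0.00186102,  0.05039814, -0.00200815]), 'grip_width': 0.08520351094560397}
scene [[479.30385521   0.         277.94920649]
 [  0.         479.30385521 201.2856572 ]
 [  0.           0.           1.        ]] [[-0.66753321  0.74451733 -
[... 173 characters left out ...]
07246]
 [  0.         485.98308615 205.68531493]
 [  0.           0.           1.        ]] [[ 3.42667152e-03 -9.99993851e-01 -7.45176753e-04]
 [-9.97171875e-01 -3.36105352e-03 -7.50796562e-02]
 [ 7.50766900e-02  1.00034262e-03 -9.97177261e-01]] [-0.11027548  0.5262496   1.21423725] None
wrist [[318.69701076   0.         275.96715117]
 [  0.         318.69701076 211.94331881]
 [  0.           0.           1.        ]] None None [[-8.57624237e-04  9.48567034e-01  3.16575184e-01 -8.24778901e-02]
 [ 7.52249447e-04 -3.16574599e-01  9.48567318e-01 -1.35466677e-01]
 [ 9.99999349e-01  1.05165783e-03 -4.42056977e-04  4.08857632e-04]
 [ 0.00000000e+00  0.00000000e+00  0.00000000e+00  1.00000000e+00]]
```

View pics/scene0.png

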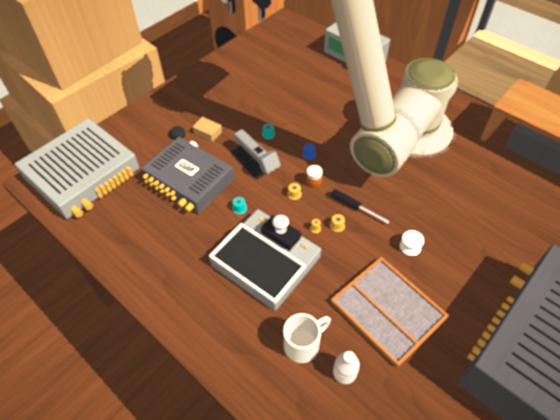

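View pics/top0.png

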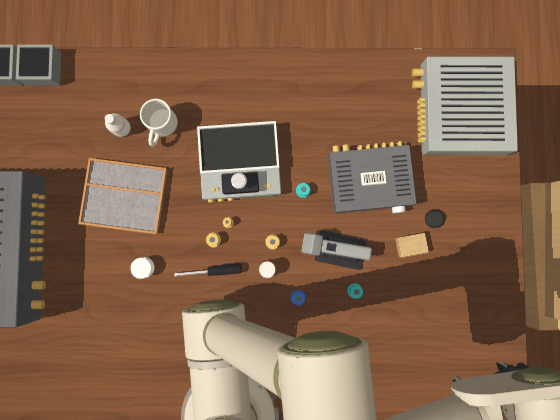

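View pics/wrist0.png

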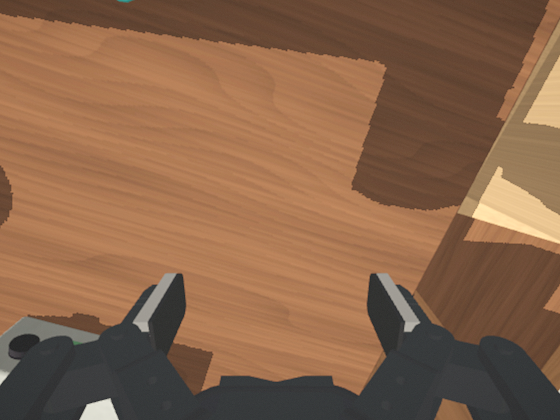

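```bash
python3 - <<'E'
from h import *
im=load('top0');p=im['pixels'][:,:,::-1]
cv2.imwrite('pics/t1.png',cv2.resize(p[110:310,70:330],None,fx=3,fy=3,interpolation=cv2.INTER_CUBIC))
cv2.imwrite('pics/t2.png',cv2.resize(p[130:310,250:460],None,fx=3.3,fy=3.3,interpolation=cv2.INTER_CUBIC))
P=cloud(im)
hsv=cv2.cvtColor(im['pixels'],cv2.COLOR_RGB2HSV)
m=((hsv[...,0]>14)&(hsv[...,0]<32)&(hsv[...,1]>110)&(hsv[...,2]>110)).astype('uint8')
n,l,st,c=cv2.connectedComponentsWithStats(m)
for i in range(1,n):
    if st[i,4]>12:
        u,v=c[i]; print(st[i],c[i].round(1),P[int(v),int(u)].round(3), np.nanmax(P[l==i][:,2]).round(3))
E
```

```text
[411  68  13   9 103] [416.9  72.1] [ 0.868 -0.471  0.04 ] 1.25
[412  80  12   9 100] [417.2  84. ] [ 0.838 -0.474  0.036] 1.25
[417  97   9  46 325] [420.6 119.9] [ 0.75  -0.483  0.024] 1.25
[396 141   6   5  24] [398.8 143.1] [ 0.684 -0.421  0.044] 0.057
[373 143   5   5  22] [375.2 145.2] [ 0.678 -0.363  0.044] 0.052
[381 142   5   5  22] [383.2 144.2] [ 0.681 -0.383  0.046] 1.25
[389 142   5   5  21] [391.  143.8] [ 0.684 -0.401  0.045] 1.25
[332 145   8   7  43] [335.4 148.1] [ 0.672 -0.263  0.036] 0.057
[342 144   7   7  44] [345.2 147.1] [ 0.674 -0.288  0.039] 0.056
[357 145   5   5  21] [359. 147.] [ 0.675 -0.322  0.047] 0.058
[365 144   5   5  23] [367.2 146.1] [ 0.675 -0.342  0.048] 0.054
[105 161  24   4  38] [117.5 162.4] [0.638 0.293 0.017] 0.024
[ 81 165   8  43  58] [ 84.8 186. ] [0.576 0.375 0.018] 0.024
[132 164  16   4  26] [139.2 165.2] [0.63  0.235 0.021] 0.023
[157 171   8  41  62] [160.9 192.4] [0.562 0.183 0.009] 0.027
[ 521  181   39  150 3585] [542.8 249.2] [ 0.414 -1.032 -0.427] 1.25
[109 187  26   4  36] [121.4 188.6] [0.57  0.28  0.021] 0.025
[ 32 194  13 
[... 529 characters left out ...]
0.071] 0.087
[102 225  27   5  41] [114.8 227.2] [0.471 0.296 0.018] 1.25
[ 31 230  13   4  50] [ 36.9 231.4] [0.459 0.462 0.082] 0.088
[206 232  15  16 165] [213.  239.5] [0.442 0.043 0.028] 1.25
[265 234  15  16 157] [272.1 241.7] [ 0.437 -0.105  0.03 ] 0.035
[395 237   7  21  56] [397.9 246.1] [ 0.426 -0.424  0.006] 0.03
[ 30 239  13   4  47] [ 36.1 240.4] [0.437 0.463 0.077] 0.086
[ 30 247  13   5  48] [ 35.9 249. ] [0.416 0.465 0.077] 0.087
[402 254  17   4  17] [410.  255.4] [ 0.403 -0.451  0.026] 0.031
[ 30 256  13   5  49] [ 35.9 257.9] [0.397 0.463 0.08 ] 0.086
[ 32 281  13   8 101] [ 37.9 284.5] [0.332 0.459 0.073] 0.073
[ 31 301  14   8 104] [ 37.3 304.4] [0.284 0.458 0.069] 0.071
```

View pics/t1.png

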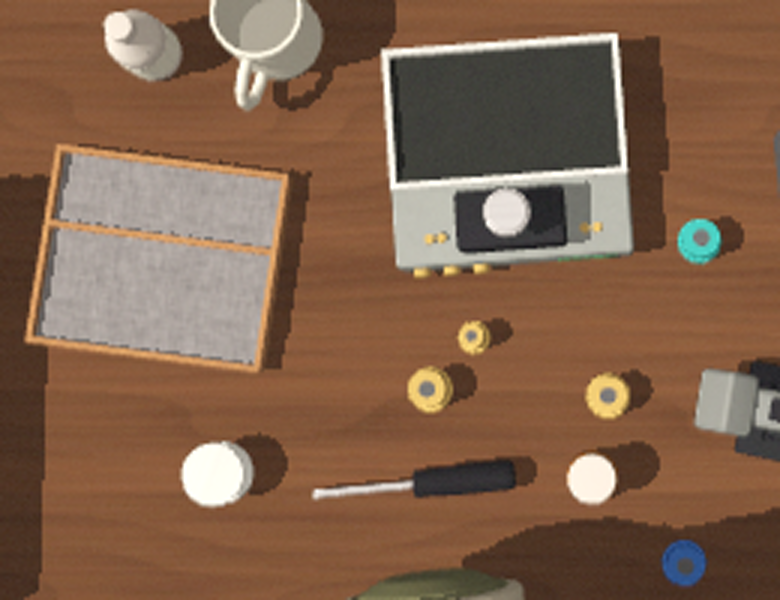

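View pics/t2.png

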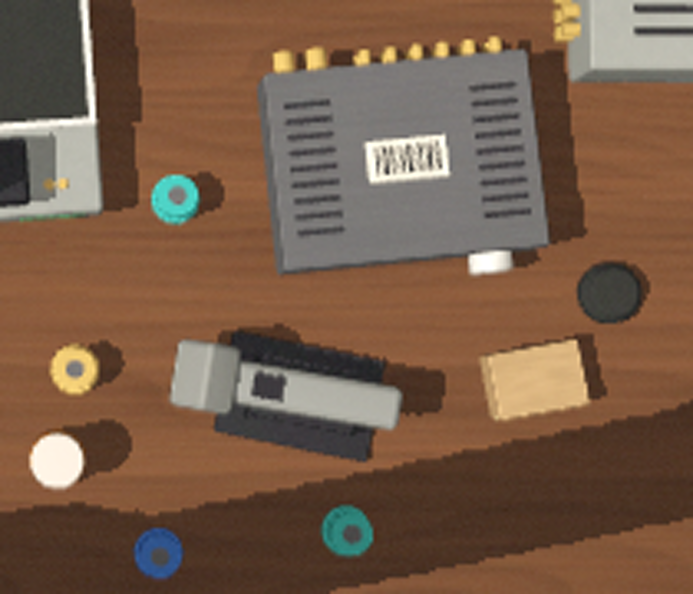

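```bash
python3 - <<'E'
from h import *
im=load('top0');px=im['pixels'].astype(int);P=cloud(im);hsv=cv2.cvtColor(im['pixels'],cv2.COLOR_RGB2HSV)
H,S,V=[hsv[...,i].astype(int) for i in range(3)]
def rep(name,m,roi,z,big=True):
    x0,y0,x1,y1=roi;mm=np.zeros(m.shape,'uint8');mm[y0:y1,x0:x1]=m[y0:y1,x0:x1]
    n,l,st,c=cv2.connectedComponentsWithStats(mm)
    i=1+np.argmax(st[1:,4]);mm=(l==i)
    v,u=np.nonzero(mm)
    W=np.array([ray(im,a,b,z)[:2] for a,b in zip(u,v)])
    (cx,cy),(w,h),ang=cv2.minAreaRect((W*1000).astype('float32'))
    print(name,'n',len(W),'ctr',round(cx,1),round(cy,1),'size',round(w,1),round(h,1),'ang',round(ang,2),'mean',W.mean(0).round(4)*1000,'medz',np.median(P[mm][:,2]).round(4))
    return mm
rep('floor',(V<75)&(P[...,2]>0.035),(195,122,282,172),0.040)
rep('checkerbox',(P[...,2]>0.03)&(P[...,2]<0.046),(190,115,290,205),0.040)
rep('rimwhite',(S<40)&(V>190),(190,115,290,175),0.048)
rep('plunger',(S<40)&(V>170),(225,165,255,195),0.107)
rep('housing',(P[...,2]>0.06),(215,160,270,200),0.070)
rep('tray',(P[...,2]>0.006),(70,150,172,240),0.02)
rep('wide',(S<40)&(V>90)&(V<210),(75,188,170,235),0.012)
rep('narrow',(S<40)&(V>90)&(V<210),(75,155,170,190),0.012)
rep('label',(S<40)&(V>200),(355,165,392,190),0.06)
rep('labelz',(P[...,2]>0.05)&(P[...,2]<0.07),(320,140,420,215),0.06)
rep('handle',(P[...,2]>0.055)&(P[...,2]<0.075),(300,225,380,270),0.066)
rep('head',(P[...,2]>0.075),(300,225,380,270),0.085)
rep('scanall',(P[...,2]>0.055),(300,225,380,270),0.07)
rep('post',(P[...,2]>0.03)&(P[...,2]<0.05)&(V<70),(300,225,385,275),0.04)
rep('base',(P[...,2]>0.004)&(V<75),(295,225,385,275),0.04)
print(P[160:195:4,240].round(3).tolist()); 
G=(H>14)&(H<34)&(S>80)&(V>90)
for n,r in [('bigA',(203,228,224,250)),('bigB',(262,230,283,252)),('small',(219,214,238,231))]:
    rep(n,G|((P[...,2]>0.02)),r,0.030)
E
```

```text
floor n 2897 ctr 672.9 -17.3 size 103.4 185.4 ang 4.31 mean [672.5 -17.2] medz 0.0397
checkerbox n 4625 ctr 640.7 -20.6 size 186.5 199.6 ang 4.4 mean [646.9 -20.3] medz 0.0395
rimwhite n 622 ctr 669.2 -18.7 size 124.8 197.8 ang 4.4 mean [662.2 -16.8] medz 0.0466
plunger n 297 ctr 587.2 -28.9 size 46.3 69.4 ang 3.8 mean [590.  -25.6] medz 0.1032
housing n 750 ctr 580.7 -26.4 size 50.2 91.2 ang 4.31 mean [580.5 -25.6] medz 0.0699
tray n 5263 ctr 551.8 275.4 size 203.3 169.8 ang 82.73 mean [551.4 275.6] medz 0.0124
wide n 2589 ctr 519.5 282.2 size 185.5 92.3 ang 82.63 mean [519.2 281.8] medz 0.0117
narrow n 1563 ctr 601.7 271.6 size 185.5 56.8 ang 82.74 mean [602.  272.5] medz 0.0118
label n 197 ctr 593.9 -353.6 size 31.1 60.6 ang 5.93 mean [ 593.9 -353. ] medz 0.0595
labelz n 4884 ctr 595.5 -352.2 size 165.6 200.3 ang 5.65 mean [ 593.3 -352.4] medz 0.0591
handle n 714 ctr 413.9 -276.9 size 136.3 50.0 ang 76.16 mean [ 418.5 -279.4] medz 0.065
head n 180 ctr 431.1 -206.6 size 27.5 47.5 ang 80.3 mean [ 431.1 -205.8] medz 0.0794
scanall n 1014 ctr 421.7 -262.8 size 164.9 49.7 ang 80.74 mean [ 422.5 -256.1] medz 0.0659
post n 116 ctr 396.7 -274.9 size 79.4 9.2 ang 78.92 mean [ 396.  -276.3] medz 0.0381
base n 404 ctr 390.2 -269.4 size 116.2 25.1 ang 79.92 mean [ 389.6 -273. ] medz 0.0089
[[0.64, -0.024, 0.04], [0.631, -0.024, 0.035], [0.619, -0.024, 0.045], [0.605, -0.026, 0.069], [0.591, -0.029, 0.104], [0.581, -0.029, 0.103], [0.571, -0.029, 0.106], [0.566, -0.027, 0.07], [0.556, -0.027, 0.068]]
bigA n 196 ctr 440.4 42.7 size 37.6 35.1 ang 0.67 mean [440.5  42.9] medz 0.0275
bigB n 188 ctr 435.9 -105.1 size 37.5 35.1 ang 0.2 mean [ 435.7 -105.6] medz 0.0278
small n 103 ctr 484.4 6.9 size 26.7 26.6 ang 45.37 mean [484.2   6.6] medz 0.0252
```

```bash
cat > plan.py <<'E'
from h import *
from scipy.spatial.transform import Rotation as Rn
def yawrot(yaw):
    a=np.radians(yaw); z=np.array([np.cos(a),np.sin(a),0]);y=np.array([0,0,-1.]);x=np.cross(y,z)
    return np.column_stack([x,y,z])
def plan(wps,start=None,pure_yaw=True):
    """wps: list of (x,y,z mm, yaw_z deg, nrows). prints rows by 5; start measured"""
    s=env.observe()
    p=np.array(s['position'])*1000;R=np.array(s['tool_rot'])
    if start is not None: p=np.array(start[:3],float);R=yawrot(start[3])
    rows=[]
    for (x,y,z,yaw,n) in wps:
        G=np.array([x,y,z],float)
        for k in range(n):
            rem=n-k
            Rt=yawrot(yaw); rv=Rn.from_matrix(R.T@Rt).as_rotvec()
            if np.linalg.norm(rv)>3.0: rv=np.array([0,-abs(rv[1]),0])
            step=np.round(R.T@(G-p)/rem).astype(int); tr=np.round(rv/rem,2)+0
            if max(abs(step))>62 or max(abs(tr))>0.187: print('TOO BIG',step,tr)
            rows.append(list(step)+list(tr)); p=p+R@step; R=R@Rn.from_rotvec(tr).as_matrix()
    while len(rows)%5: rows.append([0]*6)
    for i in range(0,len(rows),5):
        print('['+', '.join(', '.join('%g'%a for a in r) for r in rows[i:i+5])+']')
    print('end',p.round(1),'yaw',np.degrees(np.arctan2(R[1,2],R[0,2])).round(1))
def st():
    s=env.observe();R=np.array(s['tool_rot'])
    print('t',round(s['time_s'],2),'p',(np.array(s['position'])*1000).round(1),'yaw',np.degrees(np.arctan2(R[1,2],R[0,2])).round(2),'ydir',R[:,1].round(3),'F',np.array(s['ft_force']).round(1),'w',round(s['grip_width']*1000,1),'q',np.array(s['q']).round(0))
E
python3 - <<'E'
from plan import *
plan([(300,-250,239,-10,6),(440,43,150,90,14)])
im=load('top0')
print(ray(im,238.5,181,.107), ray(im,238.5,181,.105))
E
```

```text
[-35, 0, -37, 0, -0.18, 0, -41, 0, -30, 0, -0.18, 0, -45, 0, -22, 0, -0.18, 0, -48, 0, -13, 0, -0.18, 0, -50, 0, -5, 0, -0.18, 0]
[-50, 0, 5, 0, -0.18, 0, -22, 6, 6, 0, -0.12, 0, -21, 6, 9, 0, -0.13, 0, -20, 6, 12, 0, -0.12, 0, -19, 6, 14, 0, -0.13, 0]
[-17, 7, 16, 0, -0.12, 0, -15, 6, 18, 0, -0.13, 0, -12, 7, 20, 0, -0.12, 0, -10, 6, 21, 0, -0.13, 0, -7, 7, 22, 0, -0.12, 0]
[-4, 6, 23, 0, -0.13, 0, -1, 7, 23, 0, -0.12, 0, 1, 6, 23, 0, -0.13, 0, 5, 7, 23, 0, -0.12, 0, 7, 6, 22, 0, -0.13, 0]
end [440.2  43.3 150.5] yaw 90.2
[ 0.57839909 -0.02552648  0.107     ] [ 0.57865174 -0.02537918  0.105     ]
```

>>> move_arm(
  targets=[-35,0,-37,0,-0.18,0,-41,0,-30,0,-0.18,0,-45,0,-22,0,-0.18,0,-48,0,-13,0,-0.18,0,-50,0,-5,0,-0.18,0],
  hand=0.35,
  squeeze=40,
)

```text
time_s: 0.78
position: [0.2787, -0.2939, 0.2392]
tool_rot: [[-0.343, 0.0, 0.939], [-0.939, 0.0, -0.343], [-0.0, -1.0, 0.0]]
ft_force: [0.5, -0.2, 0.2]
grip_width: 0.0576
```

>>> move_arm(
  targets=[-50,0,5,0,-0.18,0,-22,6,6,0,-0.12,0,-21,6,9,0,-0.13,0,-20,6,12,0,-0.12,0,-19,6,14,0,-0.13,0],
)

```text
time_s: 1.4
position: [0.3411, -0.1663, 0.2151]
tool_rot: [[0.322, -0.0, 0.947], [-0.947, 0.0, 0.322], [-0.0, -1.0, -0.0]]
ft_force: [-0.4, 0.6, 0.9]
grip_width: 0.0576
```

>>> move_arm(
  targets=[-17,7,16,0,-0.12,0,-15,6,18,0,-0.13,0,-12,7,20,0,-0.12,0,-10,6,21,0,-0.13,0,-7,7,22,0,-0.12,0],
)

```text
time_s: 2.02
position: [0.3905, -0.0609, 0.1821]
tool_rot: [[0.812, -0.0, 0.583], [-0.583, 0.0, 0.812], [-0.0, -1.0, -0.0]]
ft_force: [-0.4, -1.3, -0.4]
grip_width: 0.0577
```

>>> move_arm(
  targets=[-4,6,23,0,-0.13,0,-1,7,23,0,-0.12,0,1,6,23,0,-0.13,0,5,7,23,0,-0.12,0,7,6,22,0,-0.13,0],
)

```text
time_s: 2.65
position: [0.4404, 0.0438, 0.15]
tool_rot: [[1.0, -0.0, -0.007], [0.007, 0.0, 1.0], [-0.0, -1.0, 0.0]]
ft_force: [0.9, -0.6, 0.2]
grip_width: 0.0577
```

```bash
python3 - <<'E'
from plan import *
st(); save('top','top1'); save('wrist','w1'); st()
E
```

```text
t 2.65 p [440.4  43.8 150. ] yaw 90.42 ydir [-0.  0. -1.] F [ 0.9 -0.6  0.2] w 57.7 q [ -10.   17.   99.    0.   64. -100.]
t 2.75 p [440.3  44.3 149.7] yaw 90.39 ydir [-0.001  0.    -1.   ] F [-0.3 -0.4  1.1] w 57.6 q [ -10.   17.   99.    0.   64. -100.]
```

View pics/top1.png

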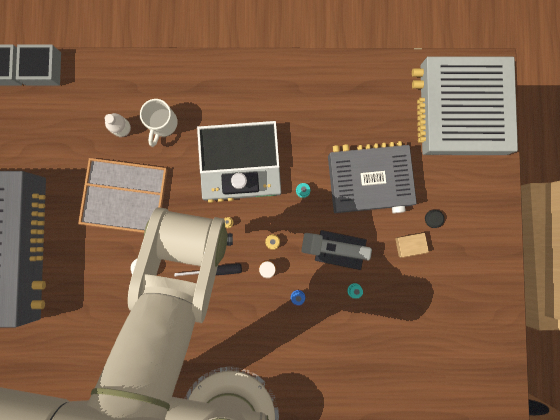

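View pics/w1.png

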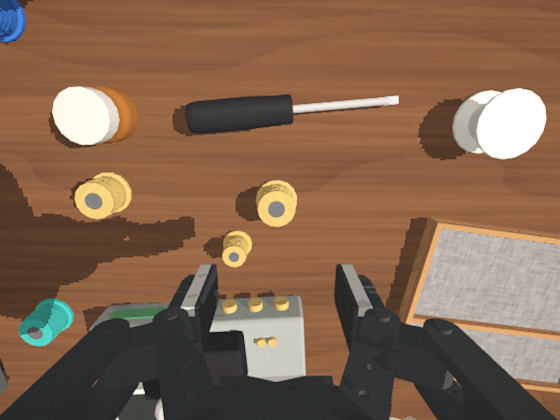

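```bash
python3 - <<'E'
from plan import *
im=load('w1')
for u,v in [(276,209),(234,257),(93,201)]: print(ray(im,u,v,.03).round(4))
plan([(440,43,30,90,4),(440,43,14,90,1)])
E
```

```text
[0.4429 0.0457 0.03  ]
[0.488  0.0092 0.03  ]
[ 0.438  -0.1067  0.03  ]
[0, 30, 0, 0, 0, 0, 0, 30, 0, 0, 0, 0, 0, 30, -1, 0, 0, 0, 0, 30, 0, 0, 0.01, 0, 0, 16, 0, 0, 0, 0]
end [440.1  43.4  13.7] yaw 89.8
```

>>> move_arm(
  targets=[1,30,0,0,0,0,0,30,0,0,0,0,0,30,0,0,0,0,0,30,0,0,0,0,0,16,0,0,0,0],
)

```text
time_s: 3.38
position: [0.4406, 0.0425, 0.0132]
tool_rot: [[1.0, -0.002, -0.0], [0.0, 0.0, 1.0], [-0.002, -1.0, 0.0]]
ft_force: [0.2, 0.6, 0.1]
grip_width: 0.0572
```

>>> move_arm(
  targets=[0,0,0,0,0,0,0,0,0,0,0,0,0,0,0,0,0,0,0,0,0,0,0,0,0,0,0,0,0,0],
  hand=-0.6,
)

```text
time_s: 4.0
position: [0.4414, 0.043, 0.0148]
tool_rot: [[1.0, 0.001, -0.003], [0.003, -0.0, 1.0], [0.001, -1.0, -0.0]]
ft_force: [-1.1, -0.8, 6.3]
grip_width: 0.0302
```

```bash
python3 - <<'E'
from plan import *
st(); save('wrist','w2')
# tray: ctr (673.5,-17.5) yaw 4.4
c=np.array([673.5,-17.5]);a=np.radians(4.4)
for x,y in [(0,55),(0,-55),(0,0)]: print((c+[np.cos(a)*x-np.sin(a)*y,np.sin(a)*x+np.cos(a)*y]).round(1))
E
```

```text
t 4.0 p [441.4  43.   14.8] yaw 90.18 ydir [ 0.001 -0.    -1.   ] F [-1.1 -0.8  6.3] w 30.2 q [ -10.   30.  108.   -0.   42. -100.]
[669.3  37.3]
[677.7 -72.3]
[673.5 -17.5]
```

View pics/w2.png

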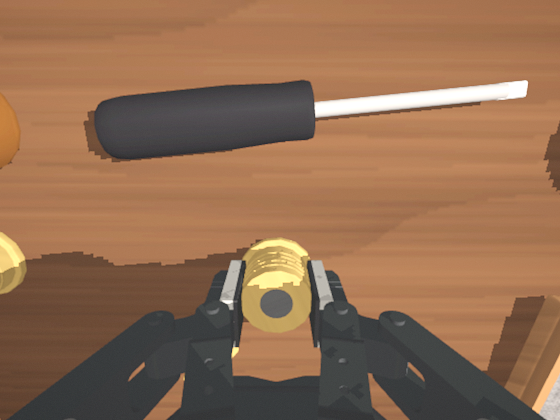

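```bash
python3 - <<'E'
from plan import *
plan([(441,43,130,90,3),(669,37,130,94,5),(669,37,56,94,2)])
E
```

```text
[0, -38, 0, 0, 0, 0, 0, -39, 0, 0, 0, 0, 0, -38, 0, 0, 0, 0, 46, 0, -1, 0, -0.01, 0, 45, 0, -2, 0, -0.01, 0]
[46, 0, -2, 0, -0.02, 0, 45, 0, -3, 0, -0.01, 0, 45, 0, -4, 0, -0.02, 0, 0, 37, 0, 0, 0, 0, 0, 37, 0, 0, 0, 0]
end [668.7  37.1  56. ] yaw 94.2
```

>>> move_arm(
  targets=[0,-38,0,0,0,0,0,-39,0,0,0,0,0,-38,0,0,0,0,46,0,-1,0,-0.01,0,45,0,-2,0,-0.01,0],
)

```text
time_s: 4.68
position: [0.5333, 0.0409, 0.1301]
tool_rot: [[1.0, 0.001, -0.024], [0.024, -0.0, 1.0], [0.001, -1.0, -0.0]]
ft_force: [0.2, 0.2, -1.8]
grip_width: 0.0298
```

>>> move_arm(
  targets=[46,0,-2,0,-0.02,0,45,0,-3,0,-0.01,0,45,0,-4,0,-0.02,0,0,0,0,0,0,0,0,30,0,0,0,0],
)

```text
time_s: 5.3
position: [0.669, 0.0372, 0.1005]
tool_rot: [[0.997, 0.003, -0.073], [0.073, -0.0, 0.997], [0.003, -1.0, -0.001]]
ft_force: [-0.5, -0.6, -1.3]
grip_width: 0.0301
```

```bash
python3 - <<'E'
from plan import *
st(); save('wrist','w3'); st()
E
```

```text
t 5.3 p [669.   37.2 100.5] yaw 94.2 ydir [ 0.003 -0.    -1.   ] F [-0.5 -0.6 -1.3] w 30.1 q [  -7.   40.   65.    0.   75. -101.]
t 5.35 p [666.3  37.5  94.9] yaw 94.19 ydir [-0.006  0.001 -1.   ] F [-1.7  0.3 -5.5] w 30.3 q [  -7.   40.   65.    0.   75. -101.]
```

View pics/w3.png

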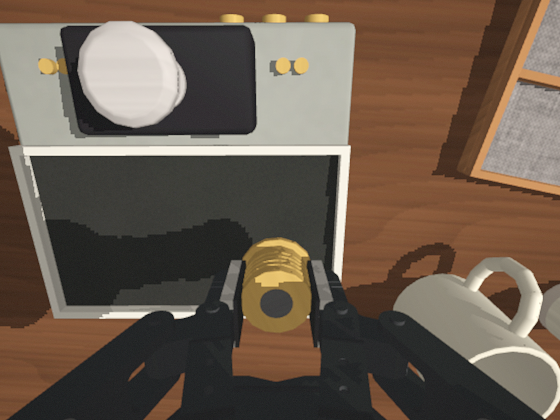

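```bash
python3 - <<'E'
from plan import *
st();plan([(690,31.5,80,94.3,2),(690,31.5,56,94.3,3)],start=(669,37,100,94.2))
E
```

```text
t 5.35 p [666.3  37.5  94.9] yaw 94.19 ydir [-0.006  0.001 -1.   ] F [-1.7  0.3 -5.5] w 30.3 q [  -7.   40.   65.    0.   75. -101.]
[10, 10, -4, 0, 0, 0, 11, 10, -3, 0, 0, 0, 0, 8, 0, 0, 0, 0, 0, 8, 0, 0, 0, 0, 0, 8, 0, 0, 0, 0]
end [690.5  31.6  56. ] yaw 94.2
```

>>> move_arm(
  targets=[10,10,-4,0,0,0,11,10,-3,0,0,0,0,8,0,0,0,0,0,8,0,0,0,0,0,8,0,0,0,0],
)

```text
time_s: 5.98
position: [0.6898, 0.0319, 0.055]
tool_rot: [[0.997, -0.0, -0.073], [0.073, -0.0, 0.997], [-0.0, -1.0, -0.0]]
ft_force: [0.4, -1.0, 0.0]
grip_width: 0.0302
```

```bash
python3 - <<'E'
from plan import *
st();save('scene','s3')
E
```

```text
t 5.97 p [689.8  31.9  55. ] yaw 94.2 ydir [-0. -0. -1.] F [ 0.4 -1.   0. ] w 30.2 q [  -7.   45.   63.   -0.   72. -101.]
```

>>> move_arm(
  targets=[0,1,0,0,0,0,0,0,0,0,0,0,0,0,0,0,0,0,0,0,0,0,0,0,0,0,0,0,0,0],
)

```text
time_s: 6.65
position: [0.6899, 0.0318, 0.0544]
tool_rot: [[0.997, 0.0, -0.073], [0.073, 0.0, 0.997], [0.0, -1.0, 0.0]]
ft_force: [0.6, 0.3, -0.6]
grip_width: 0.03
```

>>> move_arm(
  targets=[0,0,0,0,0,0,0,0,0,0,0,0,0,0,0,0,0,0,0,-20,0,0,0,0,0,-50,0,0,0,0],
  hand=0.12,
)

```text
time_s: 7.28
position: [0.6888, 0.0318, 0.1227]
tool_rot: [[0.997, -0.006, -0.073], [0.073, 0.001, 0.997], [-0.005, -1.0, 0.001]]
ft_force: [-0.2, 0.0, -0.8]
grip_width: 0.0483
```

```bash
python3 - <<'E'
from plan import *
st();save('wrist','w4');plan([(690,31.5,150,94.3,1),(437,-106,150,90,6),(437,-106,30,90,3)],start=(690.5,31.6,125,94.2))
E
```

```text
t 7.28 p [688.8  31.8 122.7] yaw 94.19 ydir [-0.006  0.001 -1.   ] F [-0.2  0.  -0.8] w 48.3 q [  -7.   41.   59.   -0.   80. -101.]
[-1, -25, 0, 0, 0, 0, -44, 0, -20, 0, 0.01, 0, -43, 0, -20, 0, 0.01, 0, -43, 0, -21, 0, 0.01, 0, -43, 0, -21, 0, 0.01, 0]
[-43, 0, -21, 0, 0.02, 0, -43, 0, -23, 0, 0.01, 0, 0, 40, 0, 0, 0, 0, 0, 40, 0, 0, 0, 0, 0, 40, 0, 0, 0, 0]
end [ 436.6 -106.4   30. ] yaw 90.2
```

View pics/w4.png

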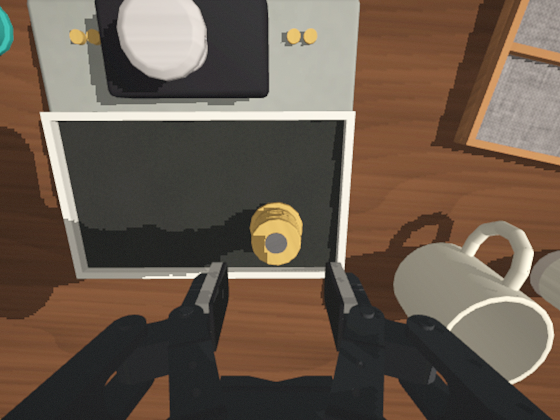

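>>> move_arm(
  targets=[-1,-25,0,0,0,0,-44,0,-20,0,0.01,0,-43,0,-20,0,0.01,0,-43,0,-21,0,0.01,0,-43,0,-21,0,0.01,0],
  hand=0.3,
)

```text
time_s: 7.95
position: [0.5197, -0.0609, 0.1495]
tool_rot: [[0.999, 0.001, -0.033], [0.033, -0.0, 0.999], [0.001, -1.0, -0.0]]
ft_force: [0.6, -1.2, -0.2]
grip_width: 0.0555
```

>>> move_arm(
  targets=[-43,0,-21,0,0.02,0,-43,0,-23,0,0.01,0,0,20,0,0,0,0,0,40,0,0,0,0,0,0,0,0,0,0],
)

```text
time_s: 8.57
position: [0.435, -0.1058, 0.0881]
tool_rot: [[1.0, -0.004, -0.003], [0.003, 0.002, 1.0], [-0.004, -1.0, 0.002]]
ft_force: [0.8, 0.5, 0.7]
grip_width: 0.0556
```

```bash
python3 - <<'E'
from plan import *
st();save('wrist','w5')
E
```

```text
t 8.57 p [ 435.  -105.8   88.1] yaw 90.17 ydir [-0.004  0.002 -1.   ] F [0.8 0.5 0.7] w 55.6 q [ -29.   23.  103.   -0.   55. -119.]
```

View pics/w5.png

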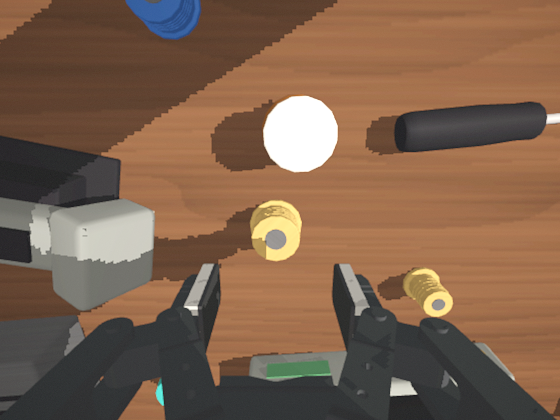

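```bash
python3 - <<'E'
from plan import *
im=load('w5');print(ray(im,276,239,.03),ray(im,438,304,.03))
E
```

```text
[ 0.43785913 -0.10550591  0.03      ] [0.48746479 0.00951391 0.03      ]
```

>>> move_arm(
  targets=[0,30,0,0,0,0,0,30,0,0,0,0,0,16,0,0,0,0,0,0,0,0,0,0,0,0,0,0,0,0],
)

```text
time_s: 9.25
position: [0.4369, -0.1066, 0.0146]
tool_rot: [[1.0, 0.002, -0.003], [0.003, -0.001, 1.0], [0.002, -1.0, -0.001]]
ft_force: [0.4, -0.6, -0.2]
grip_width: 0.0552
```

>>> move_arm(
  targets=[0,0,0,0,0,0,0,0,0,0,0,0,0,0,0,0,0,0,0,0,0,0,0,0,0,0,0,0,0,0],
  hand=-0.6,
)

```text
time_s: 9.88
position: [0.4365, -0.1064, 0.0143]
tool_rot: [[1.0, 0.002, -0.003], [0.003, -0.001, 1.0], [0.002, -1.0, -0.001]]
ft_force: [-0.9, 0.7, 8.1]
grip_width: 0.0303
```

```bash
python3 - <<'E'
from plan import *
st()
c=np.array([673.5,-17.5]);a=np.radians(4.4)
for x,y in [(20,-48),(-24,0)]: print((c+[np.cos(a)*x-np.sin(a)*y,np.sin(a)*x+np.cos(a)*y]).round(1))
plan([(437,-106,134,90,3),(697,-64,134,94.4,6),(697,-64,134,94.4,1),(697,-64,80,94.4,2),(697,-64,55,94.4,3)],start=(437,-106,14,90))
E
```

```text
t 9.88 p [ 436.5 -106.4   14.3] yaw 90.19 ydir [ 0.002 -0.001 -1.   ] F [-0.9  0.7  8.1] w 30.3 q [ -29.   31.  107.    0.   42. -119.]
[697.1 -63.8]
[649.6 -19.3]
[0, -40, 0, 0, 0, 0, 0, -40, 0, 0, 0, 0, 0, -40, 0, 0, 0, 0, 43, 0, 7, 0, -0.01, 0, 43, 0, 7, 0, -0.01, 0]
[44, 0, 6, 0, -0.01, 0, 44, 0, 6, 0, -0.02, 0, 43, 0, 5, 0, -0.01, 0, 44, 0, 4, 0, -0.02, 0, 0, 0, 0, 0, 0, 0]
[0, 27, 0, 0, 0, 0, 0, 27, 0, 0, 0, 0, 0, 8, 0, 0, 0, 0, 0, 8, 0, 0, 0, 0, 0, 9, 0, 0, 0, 0]
end [697.  -63.6  55. ] yaw 94.6
```

>>> move_arm(
  targets=[0,-40,0,0,0,0,0,-40,0,0,0,0,0,-40,0,0,0,0,43,0,7,0,-0.01,0,43,0,7,0,-0.01,0],
)

```text
time_s: 10.5
position: [0.523, -0.0914, 0.1346]
tool_rot: [[1.0, 0.002, -0.023], [0.023, -0.001, 1.0], [0.002, -1.0, -0.001]]
ft_force: [0.4, -0.2, -0.5]
grip_width: 0.0299
```

>>> move_arm(
  targets=[44,0,6,0,-0.01,0,44,0,6,0,-0.02,0,43,0,5,0,-0.01,0,44,0,4,0,-0.02,0,0,0,0,0,0,0],
)

```text
time_s: 11.12
position: [0.6974, -0.0623, 0.1324]
tool_rot: [[0.996, 0.0, -0.085], [0.085, 0.0, 0.996], [0.0, -1.0, 0.0]]
ft_force: [-1.5, 0.2, -0.8]
grip_width: 0.03
```

>>> move_arm(
  targets=[0,27,0,0,0,0,0,27,0,0,0,0,0,8,0,0,0,0,0,8,0,0,0,0,0,9,0,0,0,0],
)

```text
time_s: 11.75
position: [0.6962, -0.0632, 0.055]
tool_rot: [[0.997, 0.002, -0.083], [0.083, -0.0, 0.997], [0.002, -1.0, -0.001]]
ft_force: [0.2, -0.1, -0.5]
grip_width: 0.0302
```

```bash
python3 - <<'E'
from plan import *
st();save('wrist','w6')
E
```

```text
t 11.75 p [696.2 -63.2  55. ] yaw 94.76 ydir [ 0.002 -0.    -1.   ] F [ 0.2 -0.1 -0.5] w 30.2 q [ -15.   46.   62.   -0.   73. -110.]
```

View pics/w6.png

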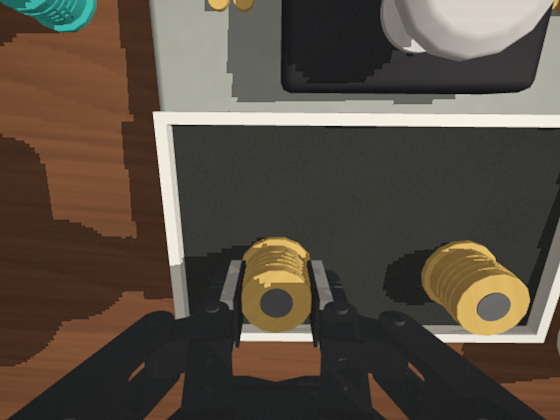

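Both wide caps are in the tray: held one at (276,300), first one upright at (490,305). Lower 1 mm, release, and go for the narrow one.

>>> move_arm(
  targets=[0,1,0,0,0,0,0,0,0,0,0,0,0,0,0,0,0,0,0,0,0,0,0,0,0,0,0,0,0,0],
  hand=0.12,
)

```text
time_s: 12.42
position: [0.6959, -0.063, 0.0534]
tool_rot: [[0.997, 0.0, -0.083], [0.083, -0.0, 0.997], [0.0, -1.0, -0.0]]
ft_force: [0.0, -0.2, 0.9]
grip_width: 0.0479
```

```bash
python3 - <<'E'
from plan import *
st();plan([(697,-63.6,154,94.6,3),(487,8.5,154,90,6),(487,8.5,100,90,1)],start=(697,-63.6,54,94.6))
E
```

```text
t 12.43 p [695.9 -63.   53.4] yaw 94.77 ydir [ 0. -0. -1.] F [ 0.  -0.2  0.9] w 47.9 q [ -15.   46.   62.    0.   73. -110.]
[0, -33, 0, 0, 0, 0, 0, -34, 0, 0, 0, 0, 0, -33, 0, 0, 0, 0, -34, 0, 15, 0, 0.01, 0, -34, 0, 14, 0, 0.01, 0]
[-34, 0, 14, 0, 0.02, 0, -35, 0, 14, 0, 0.01, 0, -34, 0, 13, 0, 0.02, 0, -35, 0, 12, 0, 0.01, 0, 0, 54, 0, 0, 0, 0]
end [487.2   8.3 100. ] yaw 90.0
```

>>> move_arm(
  targets=[0,-33,0,0,0,0,0,-34,0,0,0,0,0,-33,0,0,0,0,-34,0,15,0,0.01,0,-34,0,14,0,0.01,0],
)

```text
time_s: 13.05
position: [0.6249, -0.0392, 0.1535]
tool_rot: [[0.998, 0.001, -0.063], [0.063, -0.0, 0.998], [0.001, -1.0, -0.0]]
ft_force: [0.0, -0.7, -0.3]
grip_width: 0.0478
```

>>> move_arm(
  targets=[-34,0,14,0,0.02,0,-35,0,14,0,0.01,0,-34,0,13,0,0.02,0,-35,0,12,0,0.01,0,0,54,0,0,0,0],
)

```text
time_s: 13.68
position: [0.4862, 0.0087, 0.1019]
tool_rot: [[1.0, 0.008, -0.004], [0.004, -0.002, 1.0], [0.008, -1.0, -0.002]]
ft_force: [0.9, -2.0, -0.8]
grip_width: 0.0482
```

```bash
python3 - <<'E'
from plan import *
st();save('wrist','w7')
E
```

```text
t 13.68 p [486.2   8.7 101.9] yaw 90.22 ydir [ 0.008 -0.002 -1.   ] F [ 0.9 -2.  -0.8] w 48.2 q [ -13.   24.   96.    0.   59. -103.]
```

View pics/w7.png

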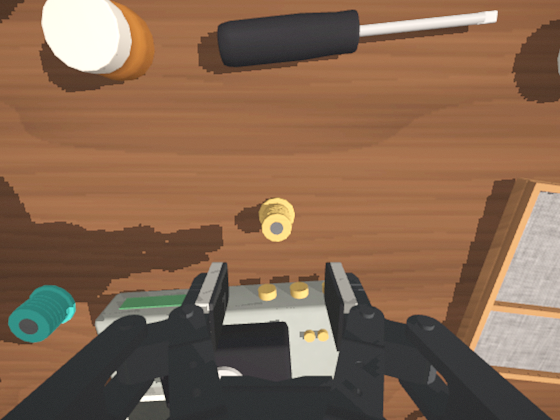

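>>> move_arm(
  targets=[0,30,0,0,0,0,0,30,0,0,0,0,0,26,0,0,0,0,0,0,0,0,0,0,0,0,0,0,0,0],
)

```text
time_s: 14.35
position: [0.4866, 0.0081, 0.0144]
tool_rot: [[1.0, 0.001, -0.003], [0.003, -0.0, 1.0], [0.001, -1.0, -0.0]]
ft_force: [0.7, -0.5, -0.4]
grip_width: 0.0479
```

>>> move_arm(
  targets=[0,0,0,0,0,0,0,0,0,0,0,0,0,0,0,0,0,0,0,0,0,0,0,0,0,0,0,0,0,0],
  hand=-0.8,
)

```text
time_s: 14.98
position: [0.4863, 0.0082, 0.0144]
tool_rot: [[1.0, 0.002, -0.003], [0.003, -0.0, 1.0], [0.002, -1.0, -0.0]]
ft_force: [-1.4, -0.0, 6.4]
grip_width: 0.0194
```

```bash
python3 - <<'E'
from plan import *
st();plan([(487.2,8.3,154,90,3),(648,-19,154,94.6,5),(648,-19,154,94.6,2),(648,-19,80,94.4,2),(648,-19,55,94.4,3)],start=(487.2,8.3,14,90))
E
```

```text
t 14.97 p [486.3   8.2  14.4] yaw 90.19 ydir [ 0.002 -0.    -1.   ] F [-1.4 -0.   6.4] w 19.4 q [ -13.   33.  101.   -0.   46. -103.]
[0, -47, 0, 0, 0, 0, 0, -46, 0, 0, 0, 0, 0, -47, 0, 0, 0, 0, 32, 0, -5, 0, -0.02, 0, 32, 0, -6, 0, -0.02, 0]
[32, 0, -7, 0, -0.01, 0, 32, 0, -7, 0, -0.02, 0, 32, 0, -8, 0, -0.01, 0, 0, 0, 0, 0, 0, 0, 0, 0, 0, 0, 0, 0]
[0, 37, 0, 0, 0, 0, 0, 37, 0, 0, 0, 0, 0, 8, 0, 0, 0, 0, 0, 8, 0, 0, 0, 0, 0, 9, 0, 0, 0, 0]
end [648.4 -18.9  55. ] yaw 94.6
```

>>> move_arm(
  targets=[0,-47,0,0,0,0,0,-46,0,0,0,0,0,-47,0,0,0,0,32,0,-5,0,-0.02,0,32,0,-6,0,-0.02,0],
)

```text
time_s: 15.6
position: [0.5508, -0.0019, 0.1547]
tool_rot: [[0.999, 0.002, -0.044], [0.044, -0.0, 0.999], [0.002, -1.0, -0.001]]
ft_force: [-0.6, -0.1, -1.1]
grip_width: 0.0192
```

>>> move_arm(
  targets=[32,0,-7,0,-0.01,0,32,0,-7,0,-0.02,0,32,0,-8,0,-0.01,0,0,0,0,0,0,0,0,0,0,0,0,0],
)

```text
time_s: 16.23
position: [0.6464, -0.0182, 0.1533]
tool_rot: [[0.997, -0.001, -0.083], [0.083, 0.0, 0.997], [-0.001, -1.0, 0.0]]
ft_force: [0.1, -0.0, -0.5]
grip_width: 0.0189
```

>>> move_arm(
  targets=[0,37,0,0,0,0,0,37,0,0,0,0,0,8,0,0,0,0,0,8,0,0,0,0,0,9,0,0,0,0],
)

```text
time_s: 16.85
position: [0.6477, -0.0185, 0.0554]
tool_rot: [[0.997, 0.003, -0.083], [0.083, -0.001, 0.997], [0.002, -1.0, -0.001]]
ft_force: [-0.5, -0.6, -0.9]
grip_width: 0.0187
```

```bash
python3 - <<'E'
from plan import *
st();save('wrist','w8')
E
```

```text
t 16.85 p [647.7 -18.5  55.4] yaw 94.77 ydir [ 0.003 -0.001 -1.   ] F [-0.5 -0.6 -0.9] w 18.7 q [ -12.   41.   72.    0.   67. -107.]
```

View pics/w8.png

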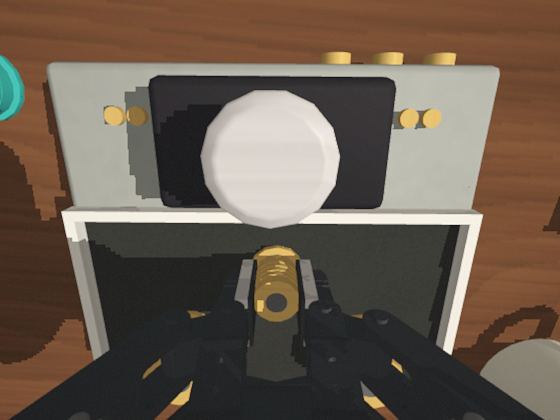

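>>> move_arm(
  targets=[0,1,0,0,0,0,0,0,0,0,0,0,0,0,0,0,0,0,0,0,0,0,0,0,0,0,0,0,0,0],
  hand=-0.1,
)

```text
time_s: 17.52
position: [0.6471, -0.0184, 0.0534]
tool_rot: [[0.997, 0.0, -0.083], [0.083, -0.0, 0.997], [0.0, -1.0, -0.0]]
ft_force: [-0.1, 0.2, -0.6]
grip_width: 0.0383
```

>>> move_arm(
  targets=[0,-20,0,0,0,0,0,-40,0,0,0,0,0,-50,0,0,0,0,0,-10,0,0,0,0,0,0,0,0,0,0],
)

```text
time_s: 18.15
position: [0.647, -0.0184, 0.1734]
tool_rot: [[0.997, 0.0, -0.083], [0.083, -0.0, 0.997], [0.0, -1.0, -0.0]]
ft_force: [0.3, 0.0, -1.0]
grip_width: 0.0386
```

```bash
python3 - <<'E'
from plan import *
st();im=save('wrist','w9');im=load('w9')
M=(im['pixels'].min(2)>150).astype('uint8');M[:, :]=M
plan([(578.5,-25.5,174,94.6,2)],start=(648.4,-18.9,174,94.6))
E
```

```text
t 18.15 p [647.  -18.4 173.4] yaw 94.77 ydir [ 0. -0. -1.] F [ 0.3  0.  -1. ] w 38.6 q [ -12.   34.   64.    0.   82. -107.]
[-35, 0, 0, 0, 0, 0, -35, 0, -1, 0, 0, 0, 0, 0, 0, 0, 0, 0, 0, 0, 0, 0, 0, 0, 0, 0, 0, 0, 0, 0]
end [578.7 -25.5 174. ] yaw 94.6
```

View pics/w9.png

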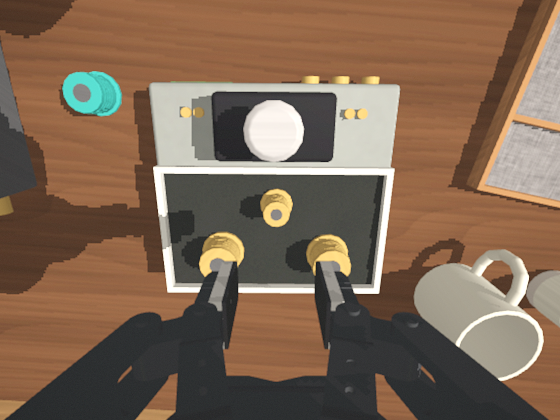

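```bash
python3 - <<'E'
from plan import *
im=load('w9');print(ray(im,274,131,.107))
st()
E
```

```text
[ 0.58194443 -0.02501797  0.107     ]
t 18.2 p [646.6 -18.3 172.2] yaw 94.77 ydir [-0.002  0.    -1.   ] F [ 0.  -0.  -0.2] w 38.4 q [ -12.   34.   64.   -0.   82. -107.]
```

>>> move_arm(
  targets=[-34,0,0,0,0,0,-34,0,0,0,0,0,0,0,0,0,0,0,0,0,0,0,0,0,0,0,0,0,0,0],
  hand=-1,
)

```text
time_s: 18.82
position: [0.5799, -0.024, 0.1727]
tool_rot: [[0.997, -0.001, -0.083], [0.083, 0.0, 0.997], [-0.001, -1.0, 0.0]]
ft_force: [-0.6, 0.1, 0.8]
grip_width: -0.0001
```

>>> move_arm(
  targets=[0,25,0,0,0,0,0,20,0,0,0,0,0,5,0,0,0,0,0,0,0,0,0,0,0,0,0,0,0,0],
)

```text
time_s: 19.45
position: [0.5798, -0.0241, 0.1241]
tool_rot: [[0.997, 0.001, -0.083], [0.083, -0.0, 0.997], [0.001, -1.0, -0.0]]
ft_force: [0.4, 0.2, 0.1]
grip_width: -0.0002
```

```bash
python3 - <<'E'
from plan import *
st();im=save('wrist','w10')
E
```

```text
t 19.45 p [579.8 -24.1 124.1] yaw 94.77 ydir [ 0.001 -0.    -1.   ] F [0.4 0.2 0.1] w -0.2 q [ -14.   31.   80.    0.   70. -109.]
```

View pics/w10.png

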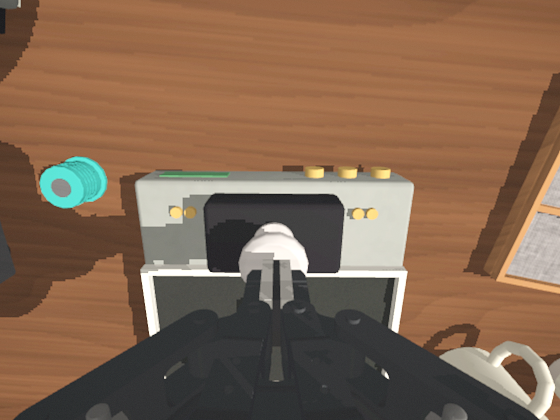

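>>> move_arm(
  targets=[0,6,0,0,0,0,0,6,0,0,0,0,0,5,0,0,0,0,0,5,0,0,0,0,0,0,0,0,0,0],
)

```text
time_s: 20.12
position: [0.5796, -0.0241, 0.1019]
tool_rot: [[0.997, 0.001, -0.083], [0.083, -0.0, 0.997], [0.001, -1.0, -0.0]]
ft_force: [-2.2, 0.3, 10.6]
grip_width: 0.0004
```

>>> move_arm(
  targets=[0,2,0,0,0,0,0,0,0,0,0,0,0,0,0,0,0,0,0,0,0,0,0,0,0,0,0,0,0,0],
)

```text
time_s: 20.75
position: [0.5796, -0.0241, 0.1003]
tool_rot: [[0.997, 0.001, -0.083], [0.083, -0.0, 0.997], [0.001, -1.0, -0.001]]
ft_force: [-3.0, 0.4, 10.8]
grip_width: 0.0
```

>>> move_arm(
  targets=[0,1,0,0,0,0,0,0,0,0,0,0,0,0,0,0,0,0,0,0,0,0,0,0,0,0,0,0,0,0],
)

```text
time_s: 21.38
position: [0.5796, -0.0241, 0.1]
tool_rot: [[0.997, 0.002, -0.083], [0.083, -0.001, 0.997], [0.002, -1.0, -0.001]]
ft_force: [-4.4, 0.0, 16.7]
grip_width: 0.0
```

>>> move_arm(
  targets=[0,1,0,0,0,0,0,0,0,0,0,0,0,0,0,0,0,0,0,0,0,0,0,0,0,0,0,0,0,0],
)

```text
time_s: 22.0
position: [0.5797, -0.0241, 0.0999]
tool_rot: [[0.997, 0.003, -0.083], [0.083, -0.001, 0.997], [0.003, -1.0, -0.001]]
ft_force: [-7.6, 1.3, 23.0]
grip_width: -0.0003
```

>>> move_arm(
  targets=[0,0,0,0,0,0,0,0,0,0,0,0,0,0,0,0,0,0,0,-4,0,0,0,0,0,-8,0,0,0,0],
)

```text
time_s: 22.62
position: [0.5795, -0.0241, 0.1101]
tool_rot: [[0.997, 0.001, -0.083], [0.083, -0.0, 0.997], [0.001, -1.0, -0.0]]
ft_force: [-1.6, 0.5, 5.0]
grip_width: -0.0001
```

>>> move_arm(
  targets=[0,-8,0,0,0,0,0,-20,0,0,0,0,0,-50,0,0,0,0,0,-40,0,0,0,0,0,0,0,0,0,0],
)

```text
time_s: 23.25
position: [0.5802, -0.0242, 0.23]
tool_rot: [[0.997, 0.005, -0.083], [0.083, -0.001, 0.997], [0.005, -1.0, -0.002]]
ft_force: [0.1, -0.2, -0.6]
grip_width: 0.0
```

```bash
python3 - <<'E'
from plan import *
st();im=save('wrist','w11');save('top','top11');save('scene','s11')
E
```

```text
t 23.25 p [580.2 -24.2 230. ] yaw 94.77 ydir [ 0.005 -0.001 -1.   ] F [ 0.1 -0.2 -0.6] w 0.0 q [ -14.   25.   70.    0.   84. -109.]
```

View pics/s11.png

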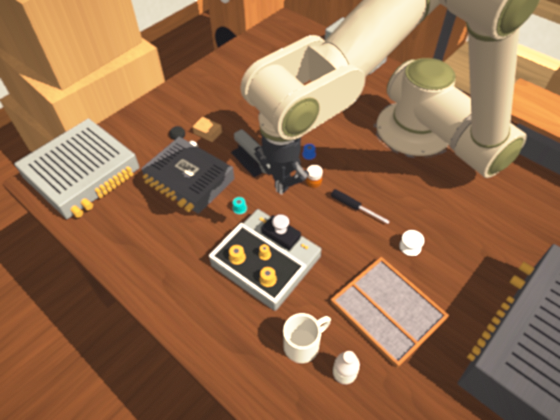

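View pics/top11.png

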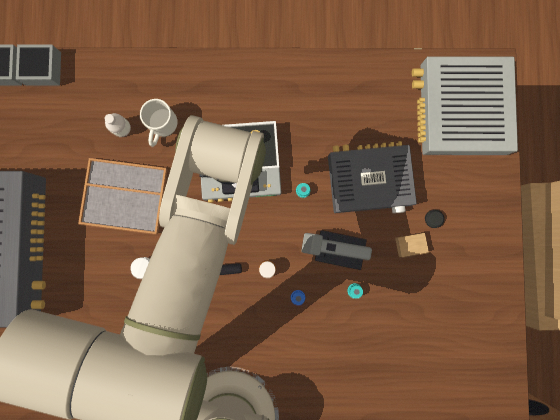

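```bash
python3 - <<'E'
from plan import *
plan([(421,-267,200,-9.3,14)])
E
```

```text
[-13, 2, -16, 0, 0.13, 0, -10, 2, -18, 0, 0.13, 0, -8, 2, -19, 0, 0.13, 0, -6, 2, -20, 0, 0.13, 0, -3, 2, -21, 0, 0.13, 0]
[0, 2, -21, 0, 0.13, 0, 3, 2, -20, 0, 0.13, 0, 5, 2, -20, 0, 0.13, 0, 8, 2, -19, 0, 0.13, 0, 10, 2, -18, 0, 0.13, 0]
[12, 2, -17, 0, 0.13, 0, 14, 1, -15, 0, 0.13, 0, 16, 2, -13, 0, 0.13, 0, 18, 1, -10, 0, 0.13, 0, 0, 0, 0, 0, 0, 0]
end [ 421.  -266.6  200.2] yaw -9.5
```

>>> move_arm(
  targets=[-13,2,-16,0,0.13,0,-10,2,-18,0,0.13,0,-8,2,-19,0,0.13,0,-6,2,-20,0,0.13,0,-3,2,-21,0,0.13,0],
  hand=0.15,
)

```text
time_s: 24.02
position: [0.5214, -0.1113, 0.2157]
tool_rot: [[0.841, -0.003, 0.541], [-0.541, 0.001, 0.841], [-0.003, -1.0, -0.0]]
ft_force: [0.0, 0.5, 0.8]
grip_width: 0.049
```

>>> move_arm(
  targets=[0,2,-21,0,0.13,0,3,2,-20,0,0.13,0,5,2,-20,0,0.13,0,8,2,-19,0,0.13,0,10,2,-18,0,0.13,0],
)

```text
time_s: 24.65
position: [0.4661, -0.1981, 0.2058]
tool_rot: [[0.343, -0.002, 0.939], [-0.939, 0.002, 0.343], [-0.002, -1.0, -0.002]]
ft_force: [0.1, -0.4, 0.1]
grip_width: 0.049
```

>>> move_arm(
  targets=[12,2,-17,0,0.13,0,14,1,-15,0,0.13,0,16,2,-13,0,0.13,0,18,1,-10,0,0.13,0,0,0,0,0,0,0],
)

```text
time_s: 25.28
position: [0.4208, -0.2671, 0.2]
tool_rot: [[-0.166, -0.002, 0.986], [-0.986, 0.002, -0.166], [-0.002, -1.0, -0.002]]
ft_force: [0.1, 0.3, 0.1]
grip_width: 0.0492
```

```bash
python3 - <<'E'
from plan import *
st();im=save('wrist','w12')
E
```

```text
t 25.27 p [ 420.8 -267.1  200. ] yaw -9.57 ydir [-0.002  0.002 -1.   ] F [0.1 0.3 0.1] w 49.2 q [-46.  19.  86.  -0.  75. -36.]
```

View pics/w12.png

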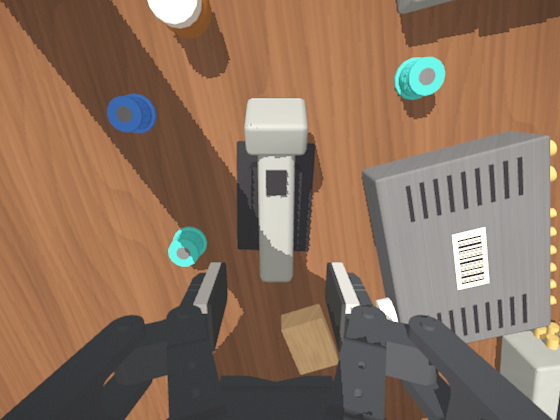

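```bash
python3 - <<'E'
from plan import *
im=load('w12');P=cloud(im);Z=P[...,2]
m=np.zeros(Z.shape,bool);m[150:300,250:305]=True
h=m&(Z>0.058)&(Z<0.072)
W=P[h][:,:2]*1000
(cx,cy),(w,hh),ang=cv2.minAreaRect(W.astype('float32'));print(len(W),cx,cy,w,hh,ang,np.median(P[h][:,2]))
# row-wise edges
for r in range(170,285,10):
    c=np.nonzero(h[r])[0]
    if len(c): 
        a,b=ray(im,c[0],r,.066)*1000,ray(im,c[-1],r,.066)*1000; print(r,c[0],c[-1],a[:2].round(1),b[:2].round(1),((a+b)/2)[:2].round(1))
p=im['pixels'].astype(int)
lab=np.zeros(Z.shape,bool);lab[222:295,448:492]=True
lab&=(p.min(2)>190)
v,u=np.nonzero(lab);q=np.array([ray(im,a,b,.06)[:2]*1000 for a,b in zip(u,v)])
print('label',cv2.minAreaRect(q.astype('float32')),Z[lab].mean())
E
```

```text
4449 421.6523742675781 -283.872802734375 124.27139282226562 43.6184196472168 82.6271743774414 0.06644044316578657
170 257 293 [ 410.6 -235.2] [ 440.9 -240.3] [ 425.7 -237.8]
180 258 293 [ 409.8 -244. ] [ 439.6 -248.9] [ 424.7 -246.4]
190 258 293 [ 408.2 -252.7] [ 438.3 -257.7] [ 423.2 -255.2]
200 258 293 [ 406.5 -261.6] [ 436.9 -266.7] [ 421.7 -264.1]
210 258 293 [ 404.9 -270.7] [ 435.6 -275.8] [ 420.2 -273.3]
220 258 292 [ 403.1 -280. ] [ 433.3 -285. ] [ 418.2 -282.5]
230 259 292 [ 402.3 -289.6] [ 431.8 -294.6] [ 417.  -292.1]
240 259 292 [ 400.5 -299.3] [ 430.3 -304.3] [ 415.4 -301.8]
250 259 292 [ 398.6 -309.2] [ 428.8 -314.3] [ 413.7 -311.8]
260 259 292 [ 396.8 -319.4] [ 427.3 -324.4] [ 412.  -321.9]
270 259 291 [ 394.8 -329.7] [ 424.8 -334.7] [ 409.8 -332.2]
280 262 289 [ 395.7 -340.7] [ 421.3 -345. ] [ 408.5 -342.9]
label ((595.7633056640625, -354.5807800292969), (31.437406539916992, 61.846614837646484), 5.745467185974121) 0.061853967642642095
```

>>> move_arm(
  targets=[-2,40,0,0,0,0,0,40,0,0,0,0,0,34,0,0,0,0,0,20,0,0,0,0,0,10,0,0,0,0],
)

```text
time_s: 25.95
position: [0.4219, -0.2637, 0.0561]
tool_rot: [[-0.163, -0.001, 0.987], [-0.987, 0.002, -0.163], [-0.001, -1.0, -0.002]]
ft_force: [-0.6, -0.2, 0.0]
grip_width: 0.0495
```

>>> move_arm(
  targets=[0,0,0,0,0,0,0,0,0,0,0,0,0,0,0,0,0,0,0,0,0,0,0,0,0,0,0,0,0,0],
  hand=-0.7,
  squeeze=50,
)

```text
time_s: 26.58
position: [0.4219, -0.2648, 0.0575]
tool_rot: [[-0.165, 0.0, 0.986], [-0.986, -0.0, -0.165], [0.0, -1.0, 0.0]]
ft_force: [-0.2, 0.2, -1.9]
grip_width: 0.031
```

```bash
python3 - <<'E'
from plan import *
st();im=save('wrist','w13')
E
```

```text
t 26.57 p [ 421.9 -264.8   57.5] yaw -9.51 ydir [ 0. -0. -1.] F [-0.2  0.2 -1.9] w 31.0 q [-46.  29.  97.   0.  54. -36.]
```

View pics/w13.png

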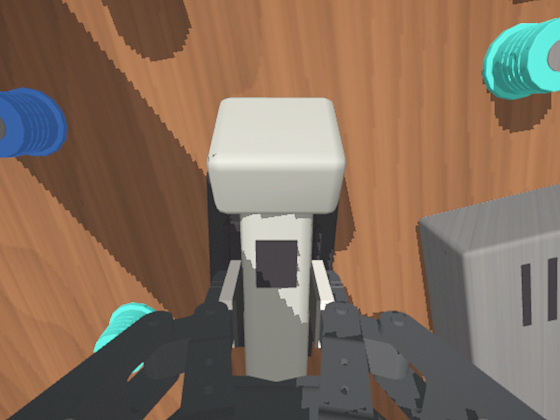

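```bash
python3 - <<'E'
from plan import *
plan([(422,-265,166,-9.5,5),(467.4,-367,166,-84.1,10)],start=(421.9,-264.9,56,-9.5))
E
```

```text
[0, -22, 0, 0, 0, 0, 0, -22, 0, 0, 0, 0, 0, -22, 0, 0, 0, 0, 0, -22, 0, 0, 0, 0, 0, -22, 0, 0, 0, 0]
[9, 0, 6, 0, 0.13, 0, 8, 0, 7, 0, 0.13, 0, 8, 0, 8, 0, 0.13, 0, 6, 0, 9, 0, 0.13, 0, 5, 0, 10, 0, 0.13, 0]
[4, 0, 11, 0, 0.13, 0, 2, 0, 11, 0, 0.13, 0, 1, 0, 11, 0, 0.13, 0, -1, 0, 12, 0, 0.13, 0, -2, 0, 11, 0, 0.13, 0]
end [ 467.2 -367.2  166. ] yaw -84.0
```

>>> move_arm(
  targets=[0,-10,0,0,0,0,0,-22,0,0,0,0,0,-26,0,0,0,0,0,-26,0,0,0,0,0,-26,0,0,0,0],
)

```text
time_s: 27.25
position: [0.4218, -0.2647, 0.1689]
tool_rot: [[-0.165, 0.0, 0.986], [-0.986, -0.0, -0.165], [0.0, -1.0, 0.0]]
ft_force: [0.1, -0.3, -2.2]
grip_width: 0.0307
```

>>> move_arm(
  targets=[9,0,6,0,0.13,0,8,0,7,0,0.13,0,8,0,8,0,0.13,0,6,0,9,0,0.13,0,5,0,10,0,0.13,0],
)

```text
time_s: 27.88
position: [0.4438, -0.3152, 0.168]
tool_rot: [[-0.731, 0.0, 0.682], [-0.682, -0.0, -0.731], [-0.0, -1.0, 0.0]]
ft_force: [1.1, 0.1, -1.9]
grip_width: 0.0308
```

>>> move_arm(
  targets=[4,0,11,0,0.13,0,2,0,11,0,0.13,0,1,0,11,0,0.13,0,-1,0,12,0,0.13,0,-2,0,11,0,0.13,0],
)

```text
time_s: 28.5
position: [0.4673, -0.3673, 0.168]
tool_rot: [[-0.995, 0.0, 0.1], [-0.1, -0.0, -0.995], [-0.0, -1.0, 0.0]]
ft_force: [0.2, 0.5, -1.5]
grip_width: 0.0311
```

```bash
python3 - <<'E'
from plan import *
st();im=save('wrist','w14');save('top','top14');save('scene','s14')
E
```

```text
t 28.5 p [ 467.3 -367.3  168. ] yaw -84.24 ydir [ 0. -0. -1.] F [ 0.2  0.5 -1.5] w 31.1 q [-50.  29.  74.   0.  77.  35.]
```

View pics/w14.png

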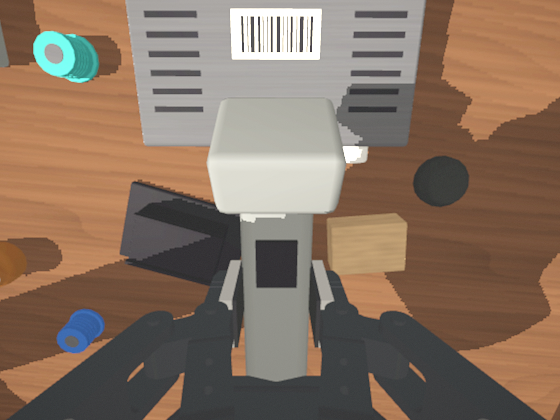

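View pics/s14.png

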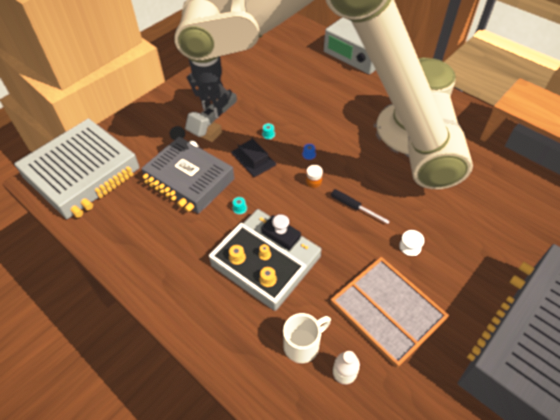

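View pics/top14.png

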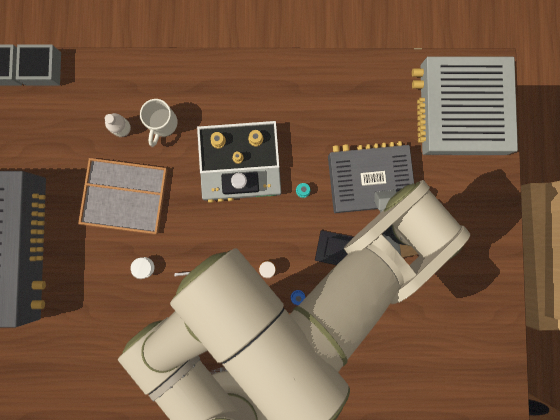

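```bash
python3 - <<'E'
from plan import *
im=load('w14')
L=ray(im,276,34,.06);print(L)
R=im['rot'];p=im['pos'];d=-R[:,0];up=np.array([0,0,1.]);yy=np.cross(up,d)
o=p-10e-3*d-.0195*up; Wd=o+.088*d
xa=.5*d-.866*up; za=np.cross(xa,yy)
for q in (L,np.array([.5948,-.354,.06])): print((q-Wd)@xa,(q-Wd)@yy,(q-Wd)@za)
E
```

```text
[ 0.59528909 -0.35440341  0.06      ]
0.10192964955846655 -6.17061405502325e-07 -0.0004165215087593077
0.10170658370277944 0.00044984357294521 -0.0008028298743375161
```

>>> move_arm(
  targets=[0,0,0,0,0,0,0,0,0,0,0,0,0,0,0,0,0,0,0,0,0,0,0,0,0,0,0,0,0,0],
)

```text
time_s: 29.28
position: [0.4672, -0.367, 0.1673]
tool_rot: [[-0.994, -0.0, 0.105], [-0.105, 0.0, -0.994], [0.0, -1.0, -0.0]]
ft_force: [-0.3, -0.1, -1.8]
grip_width: 0.0307
```

>>> move_arm(
  targets=[0,0,0,0,0,0,0,0,0,0,0,0,0,0,0,0,0,0,0,0,0,0,0,0,0,0,0,0,0,0],
)

```text
time_s: 29.9
position: [0.4672, -0.3671, 0.1673]
tool_rot: [[-0.995, -0.0, 0.105], [-0.105, 0.0, -0.995], [0.0, -1.0, -0.0]]
ft_force: [-1.0, -0.1, -1.4]
grip_width: 0.0306
```

>>> move_arm(
  targets=[0,0,0,0,0,0,0,0,0,0,0,0,0,0,0,0,0,0,0,0,0,0,0,0,0,0,0,0,0,0],
)

```text
time_s: 30.52
position: [0.4672, -0.3671, 0.1673]
tool_rot: [[-0.995, 0.0, 0.105], [-0.105, -0.0, -0.995], [-0.0, -1.0, 0.0]]
ft_force: [-0.1, -0.6, -1.5]
grip_width: 0.031
```

>>> move_arm(
  targets=[0,0,0,0,0,0,0,0,0,0,0,0,0,0,0,0,0,0,0,0,0,0,0,0,0,0,0,0,0,0],
)

```text
time_s: 31.15
position: [0.4672, -0.3671, 0.1673]
tool_rot: [[-0.995, -0.0, 0.105], [-0.105, 0.0, -0.995], [0.0, -1.0, -0.0]]
ft_force: [-0.1, 0.3, -1.7]
grip_width: 0.0305
```

```bash
python3 - <<'E'
from plan import *
plan([(421.9,-264.8,167.5,-9.5,10),(421.9,-264.8,90,-9.5,5)])
E
```

```text
[3, 0, -11, 0, -0.13, 0, 2, 0, -11, 0, -0.13, 0, 1, 0, -11, 0, -0.13, 0, -1, 0, -11, 0, -0.13, 0, -2, 0, -11, 0, -0.13, 0]
[-4, 0, -11, 0, -0.13, 0, -5, 0, -10, 0, -0.13, 0, -6, 0, -9, 0, -0.13, 0, -7, 0, -8, 0, -0.13, 0, -9, 0, -8, 0, -0.13, 0]
[0, 15, 0, 0, 0, 0, 0, 16, 0, 0, 0, 0, 0, 15, 0, 0, 0, 0, 0, 16, 0, 0, 0, 0, 0, 15, 0, 0, 0, 0]
end [ 421.5 -264.6   90.3] yaw -9.5
```

>>> move_arm(
  targets=[3,0,-11,0,-0.13,0,2,0,-11,0,-0.13,0,1,0,-11,0,-0.13,0,-1,0,-11,0,-0.13,0,-2,0,-11,0,-0.13,0],
)

```text
time_s: 31.78
position: [0.4444, -0.3157, 0.1674]
tool_rot: [[-0.725, 0.0, 0.688], [-0.688, -0.0, -0.725], [-0.0, -1.0, 0.0]]
ft_force: [0.5, -0.6, -1.4]
grip_width: 0.0309
```

>>> move_arm(
  targets=[-4,0,-11,0,-0.13,0,-5,0,-10,0,-0.13,0,-6,0,-9,0,-0.13,0,-7,0,-8,0,-0.13,0,-9,0,-8,0,-0.13,0],
)

```text
time_s: 32.4
position: [0.4214, -0.2643, 0.1674]
tool_rot: [[-0.161, 0.0, 0.987], [-0.987, -0.0, -0.161], [0.0, -1.0, 0.0]]
ft_force: [0.2, -0.2, -1.5]
grip_width: 0.0306
```

>>> move_arm(
  targets=[0,15,0,0,0,0,0,16,0,0,0,0,0,15,0,0,0,0,0,16,0,0,0,0,0,15,0,0,0,0],
)

```text
time_s: 33.02
position: [0.4215, -0.2646, 0.0899]
tool_rot: [[-0.165, 0.0, 0.986], [-0.986, -0.0, -0.165], [0.0, -1.0, 0.0]]
ft_force: [-0.4, -0.4, 0.1]
grip_width: 0.0307
```

```bash
python3 - <<'E'
from plan import *
st();im=save('wrist','w15');st()
E
```

```text
t 33.02 p [ 421.5 -264.6   89.9] yaw -9.51 ydir [ 0. -0. -1.] F [-0.4 -0.4  0.1] w 30.7 q [-46.  26.  95.   0.  58. -36.]
t 33.08 p [ 420.9 -264.1   88.3] yaw -9.52 ydir [-0.002  0.002 -1.   ] F [-0.9  0.9 -4. ] w 30.8 q [-46.  27.  95.   0.  58. -36.]
```

View pics/w15.png

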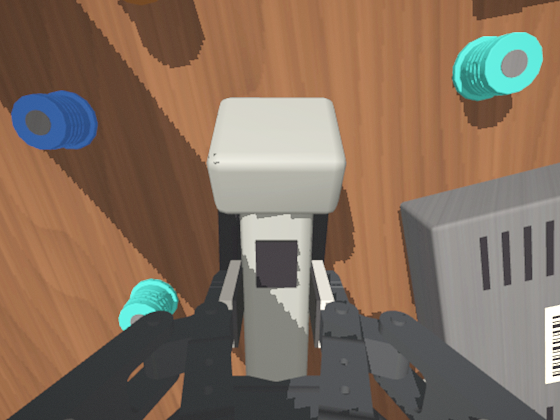

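>>> move_arm(
  targets=[0,14,0,0,0,0,0,10,0,0,0,0,0,5,0,0,0,0,0,3,0,0,0,0,0,0,0,0,0,0],
)

```text
time_s: 33.7
position: [0.4215, -0.2646, 0.0583]
tool_rot: [[-0.165, 0.0, 0.986], [-0.986, -0.0, -0.165], [0.0, -1.0, 0.0]]
ft_force: [-0.4, -0.0, -2.1]
grip_width: 0.0307
```

>>> move_arm(
  targets=[0,1,0,0,0,0,0,0,0,0,0,0,0,0,0,0,0,0,0,0,0,0,0,0,0,0,0,0,0,0],
)

```text
time_s: 34.33
position: [0.4215, -0.2646, 0.0573]
tool_rot: [[-0.165, 0.0, 0.986], [-0.986, -0.0, -0.165], [0.0, -1.0, 0.0]]
ft_force: [0.0, 0.2, 0.0]
grip_width: 0.0312
```

Force went from −2.1 to 0: the scanner is resting on its post. Open and rise.

>>> move_arm(
  targets=[0,0,0,0,0,0,0,0,0,0,0,0,0,0,0,0,0,0,0,0,0,0,0,0,0,0,0,0,0,0],
  hand=0.15,
  squeeze=40,
)

```text
time_s: 34.95
position: [0.4215, -0.2646, 0.0573]
tool_rot: [[-0.165, 0.0, 0.986], [-0.986, -0.0, -0.165], [0.0, -1.0, 0.0]]
ft_force: [0.2, -0.1, 0.8]
grip_width: 0.0492
```

>>> move_arm(
  targets=[0,-10,0,0,0,0,0,-40,0,0,0,0,0,-50,0,0,0,0,0,-43,0,0,0,0,0,0,0,0,0,0],
)

```text
time_s: 35.58
position: [0.4223, -0.2653, 0.2039]
tool_rot: [[-0.165, 0.005, 0.986], [-0.986, -0.005, -0.165], [0.004, -1.0, 0.006]]
ft_force: [-0.5, 0.5, -0.3]
grip_width: 0.0495
```

```bash
python3 - <<'E'
from plan import *
st();im=save('wrist','w16');save('top','top16')
im=load('w16');P=cloud(im);Z=P[...,2]
m=np.zeros(Z.shape,bool);m[150:300,250:305]=True
h=m&(Z>0.058)&(Z<0.072)
for r in range(170,290,20):
    c=np.nonzero(h[r])[0]
    if len(c): 
        a,b=ray(im,c[0],r,.066)*1000,ray(im,c[-1],r,.066)*1000; print(r,c[0],c[-1],((a+b)/2)[:2].round(1))
print(np.median(Z[h]))
E
```

```text
t 35.58 p [ 422.3 -265.3  203.9] yaw -9.5 ydir [ 0.005 -0.005 -1.   ] F [-0.5  0.5 -0.3] w 49.5 q [-46.  18.  86.  -0.  75. -36.]
170 256 291 [ 426.8 -237.5]
190 256 291 [ 423.8 -255.1]
210 257 290 [ 420.7 -273.5]
230 257 290 [ 417.4 -292.6]
250 257 290 [ 414.1 -312.6]
270 258 289 [ 410.5 -333.5]
0.06642257804718002
```

View pics/w16.png

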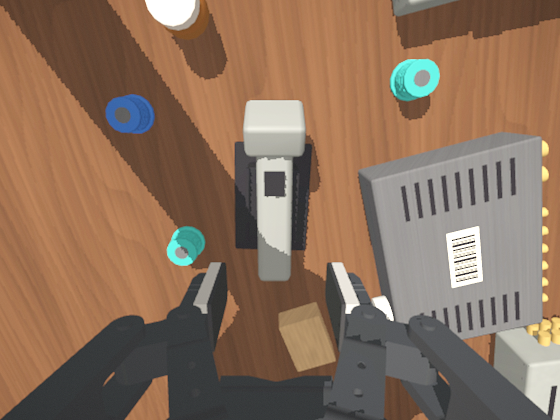

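View pics/top16.png

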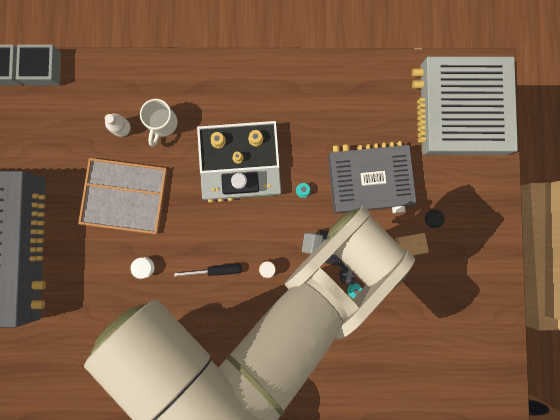

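```bash
cat > caps.py <<'E'
from plan import *
def caps(fn,roi,ztop):
    im=load(fn);x0,y0,x1,y1=roi
    hsv=cv2.cvtColor(im['pixels'],cv2.COLOR_RGB2HSV).astype(int);H,S,V=[hsv[...,i] for i in range(3)]
    G=((H>14)&(H<34)&(S>80)&(V>100)).astype('uint8');mm=np.zeros_like(G);mm[y0:y1,x0:x1]=G[y0:y1,x0:x1]
    n,l,s,c=cv2.connectedComponentsWithStats(mm)
    for i in range(1,n):
        if s[i,4]>60: print(fn,s[i],c[i].round(1),(ray(im,*(c[i]),ztop)*1000).round(1))
E
python3 - <<'E'
from caps import *
for f in ['top14','top16']: caps(f,(195,122,282,172),.068)
# plan return: to above A with yaw 94.4 (rotate +104)
plan([(450,-250,230,-9.5,1),(560,-100,230,50,7),(690,31.8,150,94.4,7)])
c1=np.array([519.5,282.2]);a=np.radians(-7.3)
for x,y in [(0,45),(0,-45)]: print('wide',(c1+[np.cos(a)*x-np.sin(a)*y,np.sin(a)*x+np.cos(a)*y]).round(1))
E
```

```text
top14 [248 130  15  17 179] [255.1 138. ] [690.3 -62.6  68. ]
top14 [210 132  16  17 177] [217.3 139.9] [685.1  30.6  68. ]
top14 [232 151  11  13 100] [237.2 157.3] [642.  -18.8  68. ]
top16 [248 130  15  17 181] [255.1 138. ] [690.1 -62.7  68. ]
top16 [210 132  16  17 181] [217.3 140. ] [684.8  30.4  68. ]
top16 [232 151  12  13 103] [237.1 157.4] [641.8 -18.8  68. ]
[-19, -29, 26, 0, 0, 0, -24, 0, 12, 0, -0.15, 0, -22, 0, 15, 0, -0.15, 0, -19, 0, 18, 0, -0.15, 0, -16, 0, 21, 0, -0.15, 0]
[-13, 0, 23, 0, -0.15, 0, -9, 0, 25, 0, -0.14, 0, -5, 0, 26, 0, -0.15, 0, 2, 11, 26, 0, -0.11, 0, 5, 11, 26, 0, -0.11, 0]
[8, 11, 25, 0, -0.11, 0, 11, 12, 24, 0, -0.11, 0, 13, 11, 23, 0, -0.11, 0, 16, 12, 22, 0, -0.11, 0, 18, 11, 20, 0, -0.11, 0]
end [690.1  31.9 150.5] yaw 94.2
wide [525.2 326.8]
wide [513.8 237.6]
```

>>> move_arm(
  targets=[-19,-29,26,0,0,0,-24,0,12,0,-0.15,0,-22,0,15,0,-0.15,0,-19,0,18,0,-0.15,0,-16,0,21,0,-0.15,0],
  hand=0.12,
)

```text
time_s: 36.3
position: [0.5124, -0.1632, 0.2279]
tool_rot: [[0.425, -0.003, 0.905], [-0.905, 0.002, 0.425], [-0.002, -1.0, -0.002]]
ft_force: [-0.2, -0.5, -0.5]
grip_width: 0.0475
```

>>> move_arm(
  targets=[-13,0,23,0,-0.15,0,-9,0,25,0,-0.14,0,-5,0,26,0,-0.15,0,2,11,26,0,-0.11,0,5,11,26,0,-0.11,0],
)

```text
time_s: 36.92
position: [0.5967, -0.0622, 0.2055]
tool_rot: [[0.89, -0.003, 0.456], [-0.456, 0.001, 0.89], [-0.003, -1.0, -0.001]]
ft_force: [0.1, -1.1, -0.1]
grip_width: 0.0478
```

>>> move_arm(
  targets=[8,11,25,0,-0.11,0,11,12,24,0,-0.11,0,13,11,23,0,-0.11,0,16,12,22,0,-0.11,0,18,11,20,0,-0.11,0],
)

```text
time_s: 37.55
position: [0.6902, 0.0324, 0.148]
tool_rot: [[0.997, -0.003, -0.077], [0.077, 0.0, 0.997], [-0.003, -1.0, 0.001]]
ft_force: [-0.5, 0.7, 0.3]
grip_width: 0.0477
```

```bash
python3 - <<'E'
from plan import *
st();im=save('wrist','w17');st()
E
```

```text
t 37.55 p [690.2  32.4 148. ] yaw 94.4 ydir [-0.003  0.    -1.   ] F [-0.5  0.7  0.3] w 47.7 q [  -7.   40.   57.   -0.   83. -102.]
t 37.6 p [691.   34.8 146. ] yaw 94.76 ydir [-0.005  0.002 -1.   ] F [-3.   1.8 -1.8] w 48.0 q [  -7.   40.   57.    0.   83. -102.]
```

View pics/w17.png

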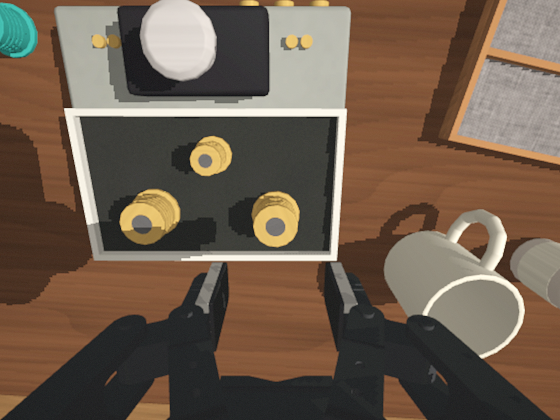

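>>> move_arm(
  targets=[0,40,0,0,0,0,0,30,0,0,0,0,0,10,0,0,0,0,0,0,0,0,0,0,0,0,0,0,0,0],
)

```text
time_s: 38.22
position: [0.6908, 0.0316, 0.0717]
tool_rot: [[0.997, 0.002, -0.073], [0.073, -0.0, 0.997], [0.002, -1.0, -0.0]]
ft_force: [0.0, 0.0, 1.0]
grip_width: 0.0477
```

>>> move_arm(
  targets=[0,10,0,0,0,0,0,7,0,0,0,0,0,0,0,0,0,0,0,0,0,0,0,0,0,0,0,0,0,0],
)

```text
time_s: 38.85
position: [0.6904, 0.0317, 0.0536]
tool_rot: [[0.997, 0.001, -0.073], [0.073, -0.0, 0.997], [0.001, -1.0, -0.0]]
ft_force: [0.2, -0.5, -0.5]
grip_width: 0.0476
```

>>> move_arm(
  targets=[0,0,0,0,0,0,0,0,0,0,0,0,0,0,0,0,0,0,0,0,0,0,0,0,0,0,0,0,0,0],
  hand=-0.6,
)

```text
time_s: 39.48
position: [0.6905, 0.0317, 0.0537]
tool_rot: [[0.997, 0.001, -0.073], [0.073, -0.0, 0.997], [0.001, -1.0, -0.0]]
ft_force: [0.5, 0.0, 5.0]
grip_width: 0.0304
```

```bash
python3 - <<'E'
from plan import *
st();plan([(690.5,31.7,164,94.3,3),(600,230,164,90,5),(526,325,164,82.7,3),(526,325,164,82.7,2),(526,325,50,82.7,3),(526,325,28,82.7,4)])
E
```

```text
t 39.48 p [690.5  31.7  53.7] yaw 94.2 ydir [ 0.001 -0.    -1.   ] F [0.5 0.  5. ] w 30.4 q [  -7.   45.   63.    0.   72. -101.]
[0, -37, 0, 0, 0, 0, 0, -37, 0, 0, 0, 0, 0, -36, 0, 0, 0, 0, -15, 0, 41, 0, 0.01, 0, -16, 0, 41, 0, 0.02, 0]
[-16, 0, 40, 0, 0.01, 0, -17, 0, 40, 0, 0.02, 0, -17, 0, 40, 0, 0.01, 0, -25, 0, 32, 0, 0.04, 0, -26, 0, 31, 0, 0.05, 0]
[-27, 0, 29, 0, 0.04, 0, 0, 0, 0, 0, 0, 0, 0, 0, 0, 0, 0, 0, 0, 38, 0, 0, 0, 0, 0, 38, 0, 0, 0, 0]
[0, 38, 0, 0, 0, 0, 0, 5, 0, 0, 0, 0, 0, 6, 0, 0, 0, 0, 0, 5, 0, 0, 0, 0, 0, 6, 0, 0, 0, 0]
end [526.1 325.   27.6] yaw 82.7
```

>>> move_arm(
  targets=[0,-37,0,0,0,0,0,-37,0,0,0,0,0,-36,0,0,0,0,-15,0,41,0,0.01,0,-16,0,41,0,0.02,0],
)

```text
time_s: 40.1
position: [0.653, 0.112, 0.1628]
tool_rot: [[0.999, -0.001, -0.042], [0.042, 0.0, 0.999], [-0.001, -1.0, 0.0]]
ft_force: [1.0, 0.8, -0.4]
grip_width: 0.0304
```

>>> move_arm(
  targets=[-16,0,40,0,0.01,0,-17,0,40,0,0.02,0,-17,0,40,0,0.01,0,-25,0,32,0,0.04,0,-26,0,31,0,0.05,0],
)

```text
time_s: 40.72
position: [0.5491, 0.2946, 0.1625]
tool_rot: [[0.996, -0.002, 0.088], [-0.088, -0.001, 0.996], [-0.001, -1.0, -0.001]]
ft_force: [0.4, -0.2, -0.7]
grip_width: 0.0303
```

>>> move_arm(
  targets=[-27,0,29,0,0.04,0,0,0,0,0,0,0,0,0,0,0,0,0,0,38,0,0,0,0,0,38,0,0,0,0],
)

```text
time_s: 41.35
position: [0.5268, 0.3239, 0.0863]
tool_rot: [[0.992, 0.001, 0.128], [-0.128, 0.0, 0.992], [0.001, -1.0, 0.0]]
ft_force: [0.6, -0.5, -1.4]
grip_width: 0.0301
```

```bash
python3 - <<'E'
from plan import *
st();im=save('wrist','w18');st()
E
```

```text
t 41.35 p [526.8 323.9  86.3] yaw 82.66 ydir [ 0.001  0.    -1.   ] F [ 0.6 -0.5 -1.4] w 30.1 q [ 21.  37.  75.  -0.  68. -62.]
t 41.4 p [524.4 322.8  80.9] yaw 82.64 ydir [-0.008 -0.003 -1.   ] F [-1.2 -2.  -6.8] w 30.4 q [ 21.  37.  76.  -0.  68. -62.]
```

View pics/w18.png

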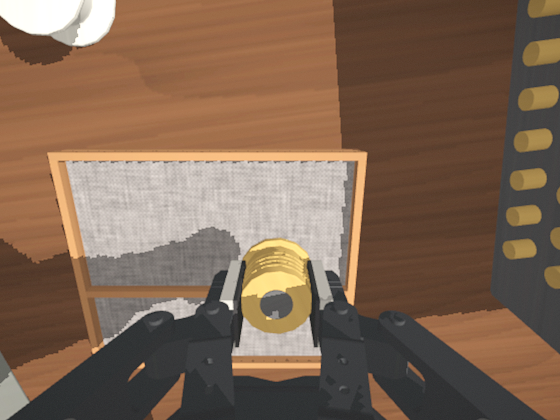

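>>> move_arm(
  targets=[0,38,0,0,0,0,0,5,0,0,0,0,0,6,0,0,0,0,0,5,0,0,0,0,0,5,0,0,0,0],
)

```text
time_s: 42.02
position: [0.5263, 0.3251, 0.0289]
tool_rot: [[0.992, 0.001, 0.126], [-0.126, 0.001, 0.992], [0.001, -1.0, 0.001]]
ft_force: [0.2, -0.3, -0.3]
grip_width: 0.03
```

>>> move_arm(
  targets=[0,0,0,0,0,0,0,0,0,0,0,0,0,0,0,0,0,0,0,0,0,0,0,0,0,0,0,0,0,0],
)

```text
time_s: 42.65
position: [0.5259, 0.325, 0.0284]
tool_rot: [[0.992, 0.0, 0.126], [-0.126, 0.0, 0.992], [0.0, -1.0, 0.0]]
ft_force: [0.0, 0.9, -1.1]
grip_width: 0.0302
```

Contact expected at TCP z≈26; go 2.5 mm lower, then release.

>>> move_arm(
  targets=[0,1,0,0,0,0,0,1,0,0,0,0,0,0.5,0,0,0,0,0,0,0,0,0,0,0,0,0,0,0,0],
)

```text
time_s: 43.28
position: [0.5259, 0.325, 0.0258]
tool_rot: [[0.992, 0.0, 0.126], [-0.126, 0.0, 0.992], [0.0, -1.0, 0.0]]
ft_force: [0.6, -0.2, -1.3]
grip_width: 0.0302
```

>>> move_arm(
  targets=[0,0,0,0,0,0,0,0,0,0,0,0,0,0,0,0,0,0,0,0,0,0,0,0,0,0,0,0,0,0],
  hand=0.12,
)

```text
time_s: 43.9
position: [0.5259, 0.325, 0.0259]
tool_rot: [[0.992, 0.0, 0.126], [-0.126, 0.0, 0.992], [0.0, -1.0, 0.0]]
ft_force: [-0.3, 0.0, 0.7]
grip_width: 0.0477
```

```bash
python3 - <<'E'
from plan import *
st();plan([(526,325,166,82.7,3),(600,230,170,90,3),(697,-63.4,150,94.6,7),(697,-63.4,150,94.6,1)])
E
```

```text
t 43.9 p [525.9 325.   25.9] yaw 82.74 ydir [ 0.  0. -1.] F [-0.3  0.   0.7] w 47.7 q [ 21.  41.  78.   0.  61. -62.]
[0, -47, 0, 0, 0, 0, 0, -47, 0, 0, 0, 0, 0, -46, 0, 0, 0, 0, 29, -1, -28, 0, -0.04, 0, 27, -2, -30, 0, -0.04, 0]
[26, -1, -30, 0, -0.05, 0, 14, 3, -42, 0, -0.01, 0, 13, 3, -42, 0, -0.01, 0, 13, 3, -42, 0, -0.01, 0, 12, 3, -42, 0, -0.01, 0]
[12, 3, -43, 0, -0.01, 0, 12, 2, -43, 0, -0.01, 0, 11, 3, -43, 0, -0.02, 0, 0, 0, 0, 0, 0, 0, 0, 0, 0, 0, 0, 0]
end [696.8 -63.9 149.9] yaw 94.8
```

>>> move_arm(
  targets=[0,-47,0,0,0,0,0,-47,0,0,0,0,0,-46,0,0,0,0,29,-1,-28,0,-0.04,0,27,-2,-30,0,-0.04,0],
)

```text
time_s: 44.52
position: [0.5758, 0.2608, 0.1695]
tool_rot: [[0.999, 0.001, 0.044], [-0.044, 0.0, 0.999], [0.001, -1.0, 0.0]]
ft_force: [0.8, 1.0, 0.5]
grip_width: 0.0475
```

>>> move_arm(
  targets=[26,-1,-30,0,-0.05,0,14,3,-42,0,-0.01,0,13,3,-42,0,-0.01,0,13,3,-42,0,-0.01,0,12,3,-42,0,-0.01,0],
)

```text
time_s: 45.15
position: [0.6553, 0.0617, 0.1577]
tool_rot: [[0.999, -0.0, -0.043], [0.043, 0.0, 0.999], [-0.0, -1.0, 0.0]]
ft_force: [-0.4, -0.1, -0.2]
grip_width: 0.048
```

>>> move_arm(
  targets=[12,3,-42,0,-0.01,0,12,2,-43,0,-0.01,0,10,3,-43,0,-0.02,0,0,0,0,0,0,0,0,0,0,0,0,0],
)

```text
time_s: 45.78
position: [0.6956, -0.0625, 0.1497]
tool_rot: [[0.997, -0.0, -0.083], [0.083, 0.0, 0.997], [-0.0, -1.0, 0.0]]
ft_force: [-0.2, -0.2, 0.3]
grip_width: 0.0477
```

```bash
python3 - <<'E'
from plan import *
st();im=save('wrist','w19');st()
E
```

```text
t 45.77 p [695.6 -62.5 149.7] yaw 94.76 ydir [-0.  0. -1.] F [-0.2 -0.2  0.3] w 47.7 q [ -15.   41.   55.    0.   84. -110.]
t 45.83 p [695.6 -62.  149.9] yaw 94.81 ydir [-0.  0. -1.] F [ 0.8  1.  -0.2] w 47.8 q [ -15.   41.   55.    0.   84. -110.]
```

View pics/w19.png

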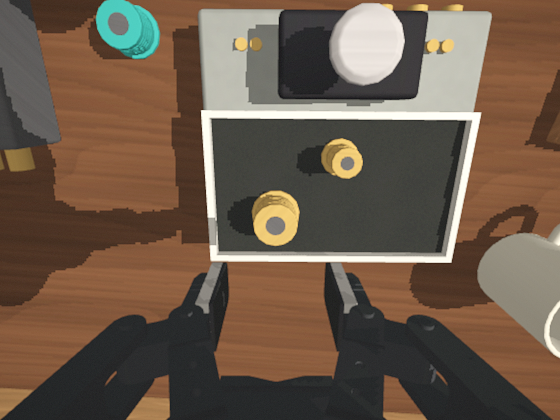

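Cap at (276,225), centred between the fingers as before. Descend 96 and grip.

>>> move_arm(
  targets=[0,40,0,0,0,0,0,36,0,0,0,0,0,12,0,0,0,0,0,8,0,0,0,0,0,0,0,0,0,0],
)

```text
time_s: 46.45
position: [0.6961, -0.0627, 0.0546]
tool_rot: [[0.997, 0.001, -0.083], [0.083, -0.0, 0.997], [0.001, -1.0, -0.0]]
ft_force: [-0.2, -0.7, 1.1]
grip_width: 0.0478
```

>>> move_arm(
  targets=[0,0,0,0,0,0,0,0,0,0,0,0,0,0,0,0,0,0,0,0,0,0,0,0,0,0,0,0,0,0],
  hand=-0.6,
)

```text
time_s: 47.08
position: [0.6964, -0.0631, 0.0553]
tool_rot: [[0.997, 0.003, -0.083], [0.083, -0.001, 0.997], [0.003, -1.0, -0.001]]
ft_force: [-0.8, 0.9, 6.1]
grip_width: 0.0301
```

```bash
python3 - <<'E'
from plan import *
st();plan([(696,-62.7,164,94.7,3),(620,180,164,88,6),(514,239,164,82.7,3),(514,239,164,82.7,2),(514,239,50,82.7,3),(514,239,26,82.7,5)])
E
```

```text
t 47.08 p [696.4 -63.1  55.3] yaw 94.76 ydir [ 0.003 -0.001 -1.   ] F [-0.8  0.9  6.1] w 30.1 q [ -15.   46.   61.    0.   73. -110.]
[0, -36, 0, 0, 0, 0, 0, -36, 0, 0, 0, 0, 0, -37, 0, 0, 0, 0, -9, 0, 41, 0, 0.02, 0, -10, 0, 41, 0, 0.02, 0]
[-11, 0, 41, 0, 0.02, 0, -12, 0, 41, 0, 0.02, 0, -13, 0, 41, 0, 0.02, 0, -13, 0, 40, 0, 0.02, 0, -36, 0, 18, 0, 0.03, 0]
[-37, 0, 18, 0, 0.03, 0, -37, 0, 16, 0, 0.03, 0, 0, 0, 0, 0, 0, 0, 0, 0, 0, 0, 0, 0, 0, 38, 0, 0, 0, 0]
[0, 38, 0, 0, 0, 0, 0, 38, 0, 0, 0, 0, 0, 5, 0, 0, 0, 0, 0, 5, 0, 0, 0, 0, 0, 5, 0, 0, 0, 0]
[0, 4, 0, 0, 0, 0, 0, 5, 0, 0, 0, 0, 0, 0, 0, 0, 0, 0, 0, 0, 0, 0, 0, 0, 0, 0, 0, 0, 0, 0]
end [514.1 238.9  25.7] yaw 82.7
```

>>> move_arm(
  targets=[0,-36,0,0,0,0,0,-36,0,0,0,0,0,-37,0,0,0,0,-9,0,41,0,0.02,0,-10,0,41,0,0.02,0],
)

```text
time_s: 47.7
position: [0.6704, 0.018, 0.1632]
tool_rot: [[0.999, 0.001, -0.042], [0.042, 0.0, 0.999], [0.001, -1.0, 0.0]]
ft_force: [0.5, 0.7, -1.1]
grip_width: 0.0304
```

>>> move_arm(
  targets=[-11,0,41,0,0.02,0,-12,0,41,0,0.02,0,-13,0,41,0,0.02,0,-13,0,40,0,0.02,0,-36,0,18,0,0.03,0],
)

```text
time_s: 48.32
position: [0.584, 0.2009, 0.1625]
tool_rot: [[0.998, 0.0, 0.066], [-0.066, 0.0, 0.998], [0.0, -1.0, 0.0]]
ft_force: [-0.3, 0.4, -1.0]
grip_width: 0.03
```

>>> move_arm(
  targets=[-37,0,18,0,0.03,0,-37,0,16,0,0.03,0,0,0,0,0,0,0,0,0,0,0,0,0,0,38,0,0,0,0],
)

```text
time_s: 48.95
position: [0.5159, 0.2388, 0.1265]
tool_rot: [[0.992, 0.007, 0.127], [-0.127, 0.001, 0.992], [0.006, -1.0, 0.002]]
ft_force: [0.3, 0.3, -1.0]
grip_width: 0.03
```

>>> move_arm(
  targets=[0,38,0,0,0,0,0,38,0,0,0,0,0,5,0,0,0,0,0,5,0,0,0,0,0,5,0,0,0,0],
)

```text
time_s: 49.58
position: [0.5143, 0.2391, 0.0349]
tool_rot: [[0.992, 0.003, 0.127], [-0.127, 0.001, 0.992], [0.002, -1.0, 0.001]]
ft_force: [0.3, -0.4, -0.9]
grip_width: 0.03
```

>>> move_arm(
  targets=[0,4,0,0,0,0,0,3,0,0,0,0,0,1,0,0,0,0,0,0,0,0,0,0,0,0,0,0,0,0],
)

```text
time_s: 50.2
position: [0.5135, 0.2392, 0.0273]
tool_rot: [[0.992, 0.001, 0.126], [-0.126, 0.0, 0.992], [0.001, -1.0, 0.0]]
ft_force: [-3.5, -1.1, 11.6]
grip_width: 0.0303
```

```bash
python3 - <<'E'
from plan import *
st();im=save('wrist','w20');st()
E
```

```text
t 50.2 p [513.5 239.2  27.3] yaw 82.75 ydir [ 0.001  0.    -1.   ] F [-3.5 -1.1 11.6] w 30.3 q [ 13.  37.  87.  -0.  56. -70.]
t 50.25 p [513.5 239.2  27.3] yaw 82.75 ydir [ 0.001  0.    -1.   ] F [-4.4 -1.4 10.8] w 30.1 q [ 13.  37.  87.  -0.  56. -70.]
```

View pics/w20.png

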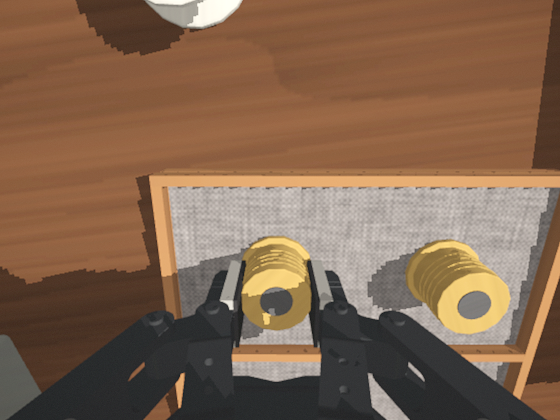

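>>> move_arm(
  targets=[0,-1,0,0,0,0,0,0,0,0,0,0,0,0,0,0,0,0,0,0,0,0,0,0,0,0,0,0,0,0],
  hand=0.12,
)

```text
time_s: 50.88
position: [0.5133, 0.239, 0.0267]
tool_rot: [[0.992, -0.0, 0.126], [-0.126, -0.0, 0.992], [-0.0, -1.0, -0.0]]
ft_force: [0.4, -0.2, 0.5]
grip_width: 0.048
```

```bash
python3 - <<'E'
from plan import *
st();plan([(514,239,166,82.7,3),(600,180,170,88,3),(648,-18.5,154,94.7,6),(648,-18.5,150,94.7,2)])
E
```

```text
t 50.88 p [513.3 239.   26.7] yaw 82.74 ydir [-0. -0. -1.] F [ 0.4 -0.2  0.5] w 48.0 q [ 13.  37.  87.   0.  56. -70.]
[0, -46, 0, 0, 0, 0, 0, -47, 0, 0, 0, 0, 1, -46, 0, 0, 0, 0, 31, -1, -16, 0, -0.03, 0, 30, -2, -17, 0, -0.03, 0]
[30, -1, -17, 0, -0.03, 0, 9, 3, -33, 0, -0.02, 0, 9, 3, -33, 0, -0.02, 0, 8, 2, -33, 0, -0.02, 0, 7, 3, -33, 0, -0.02, 0]
[6, 2, -34, 0, -0.02, 0, 6, 3, -33, 0, -0.02, 0, 0, 2, 0, 0, 0, 0, 0, 2, 0, 0, 0, 0, 0, 0, 0, 0, 0, 0]
end [647.7 -18.2 149.7] yaw 94.8
```

>>> move_arm(
  targets=[0,-46,0,0,0,0,0,-47,0,0,0,0,1,-46,0,0,0,0,31,-1,-16,0,-0.03,0,30,-2,-17,0,-0.03,0],
)

```text
time_s: 51.5
position: [0.5719, 0.199, 0.1696]
tool_rot: [[0.998, 0.001, 0.065], [-0.065, 0.0, 0.998], [0.001, -1.0, 0.0]]
ft_force: [0.9, -0.4, -0.2]
grip_width: 0.0476
```

>>> move_arm(
  targets=[30,-1,-17,0,-0.03,0,9,3,-33,0,-0.02,0,9,3,-33,0,-0.02,0,8,2,-33,0,-0.02,0,7,3,-33,0,-0.02,0],
)

```text
time_s: 52.12
position: [0.6323, 0.047, 0.1587]
tool_rot: [[0.999, -0.0, -0.044], [0.044, 0.0, 0.999], [-0.0, -1.0, 0.0]]
ft_force: [0.5, 0.3, -0.2]
grip_width: 0.0477
```

>>> move_arm(
  targets=[6,2,-34,0,-0.02,0,6,3,-33,0,-0.02,0,0,2,0,0,0,0,0,2,0,0,0,0,0,0,0,0,0,0],
  hand=-0.05,
)

```text
time_s: 52.75
position: [0.6475, -0.0171, 0.1498]
tool_rot: [[0.996, -0.0, -0.084], [0.084, 0.0, 0.996], [-0.0, -1.0, 0.0]]
ft_force: [-0.4, 0.4, -0.1]
grip_width: 0.0403
```

```bash
python3 - <<'E'
from plan import *
st();im=save('wrist','w21');st()
E
```

```text
t 52.75 p [647.5 -17.1 149.8] yaw 94.83 ydir [-0.  0. -1.] F [-0.4  0.4 -0.1] w 40.3 q [ -12.   36.   65.    0.   79. -107.]
t 52.8 p [647.6 -17.1 149.9] yaw 94.83 ydir [-0.  0. -1.] F [-0.1 -0.3  0. ] w 40.3 q [ -12.   36.   65.    0.   79. -107.]
```

View pics/w21.png

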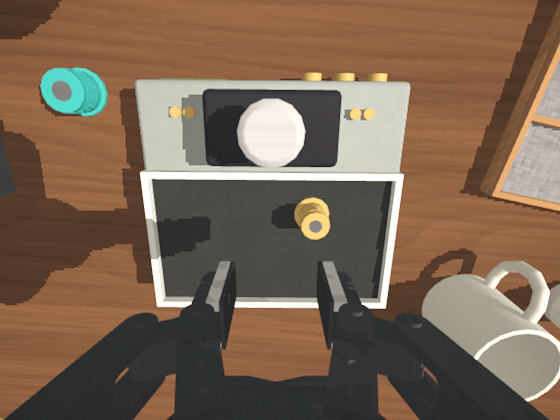

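```bash
python3 - <<'E'
from plan import *
im=load('w21');a=ray(im,315.5,226.5,.07);print(a,ray(im,276,225.5,.07), im['pos'])
save('top','top21')
from caps import caps
caps('top21',(195,122,282,172),.068);caps('top21',(70,150,172,240),.04)
E
```

```text
[0.64763563 0.01170218 0.07      ] [ 0.64928253 -0.016819    0.07      ] [ 0.6474729  -0.0170917   0.14975754]
top21 [220 154  12  10  77] [225.5 159.1] [637.4   9.8  68. ]
top21 [ 94 199  17  15 184] [102.5 205.7] [523.7 318.6  40. ]
top21 [128 204  17  15 181] [136.3 210.8] [511.  233.7  40. ]
```

View pics/top21.png

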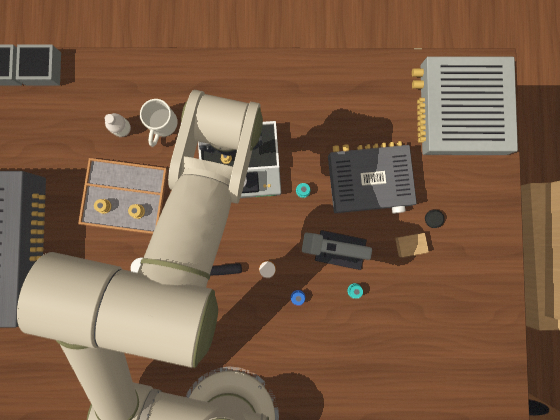

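>>> move_arm(
  targets=[1,0,28,0,0,0,0,30,0,0,0,0,0,10,0,0,0,0,0,0,0,0,0,0,0,0,0,0,0,0],
)

```text
time_s: 53.48
position: [0.6469, 0.0096, 0.1108]
tool_rot: [[0.997, 0.002, -0.083], [0.083, -0.0, 0.997], [0.002, -1.0, -0.0]]
ft_force: [-1.4, 0.1, -0.4]
grip_width: 0.0406
```

```bash
python3 - <<'E'
from plan import *
st();im=save('wrist','w22');st()
E
```

```text
t 53.48 p [646.9   9.6 110.8] yaw 94.75 ydir [ 0.002 -0.    -1.   ] F [-1.4  0.1 -0.4] w 40.6 q [ -10.   38.   69.    0.   74. -104.]
t 53.52 p [646.8   9.6 110.9] yaw 94.75 ydir [ 0.002 -0.    -1.   ] F [ 0.9 -0.1 -0. ] w 40.4 q [ -10.   38.   69.    0.   74. -104.]
```

View pics/w22.png

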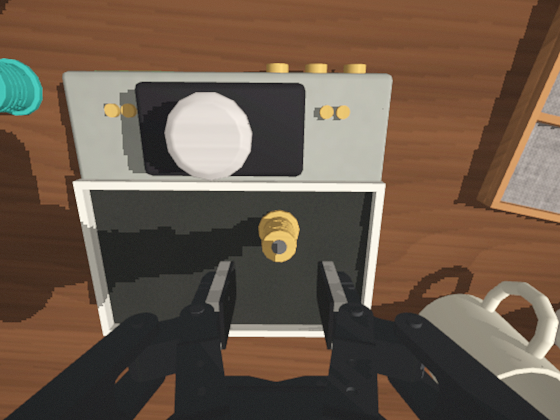

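>>> move_arm(
  targets=[0,30,1,0,0,0,0,16,0,0,0,0,0,10,0,0,0,0,0,0,0,0,0,0,0,0,0,0,0,0],
)

```text
time_s: 54.15
position: [0.6467, 0.0108, 0.0546]
tool_rot: [[0.997, 0.001, -0.083], [0.083, -0.0, 0.997], [0.001, -1.0, -0.0]]
ft_force: [0.3, -0.2, -0.1]
grip_width: 0.0407
```

>>> move_arm(
  targets=[0,0,0,0,0,0,0,0,0,0,0,0,0,0,0,0,0,0,0,0,0,0,0,0,0,0,0,0,0,0],
  hand=-0.8,
)

```text
time_s: 54.78
position: [0.6467, 0.0108, 0.0546]
tool_rot: [[0.997, 0.001, -0.083], [0.083, -0.0, 0.997], [0.001, -1.0, -0.0]]
ft_force: [0.1, 0.1, 6.1]
grip_width: 0.0189
```

```bash
python3 - <<'E'
from plan import *
st();plan([(647,10,164,94.7,3),(602,272,164,82.7,7),(602,272,164,82.7,2),(602,272,54,82.7,3),(602,272,29,82.7,5)])
E
```

```text
t 54.77 p [646.7  10.8  54.6] yaw 94.77 ydir [ 0.001 -0.    -1.   ] F [0.1 0.1 6.1] w 18.9 q [ -10.   41.   72.    0.   67. -104.]
[0, -36, 0, 0, 0, 0, 0, -37, 0, 0, 0, 0, 0, -36, -1, 0, 0, 0, -3, 0, 38, 0, 0.03, 0, -4, 0, 38, 0, 0.03, 0]
[-6, 0, 38, 0, 0.03, 0, -7, 0, 37, 0, 0.03, 0, -8, 0, 37, 0, 0.03, 0, -9, 0, 37, 0, 0.03, 0, -9, -1, 36, 0, 0.03, 0]
[0, 0, 0, 0, 0, 0, 0, 0, 0, 0, 0, 0, 0, 37, 0, 0, 0, 0, 0, 37, 0, 0, 0, 0, 0, 36, 0, 0, 0, 0]
[0, 5, 0, 0, 0, 0, 0, 5, 0, 0, 0, 0, 0, 5, 0, 0, 0, 0, 0, 5, 0, 0, 0, 0, 0, 5, 0, 0, 0, 0]
end [602.4 271.5  29.5] yaw 82.7
```

>>> move_arm(
  targets=[0,-36,0,0,0,0,0,-37,0,0,0,0,0,-36,-1,0,0,0,-3,0,38,0,0.03,0,-4,0,38,0,0.03,0],
)

```text
time_s: 55.4
position: [0.6339, 0.0857, 0.1629]
tool_rot: [[1.0, 0.0, -0.021], [0.021, 0.0, 1.0], [0.0, -1.0, 0.0]]
ft_force: [0.6, 0.1, -1.7]
grip_width: 0.0192
```

>>> move_arm(
  targets=[-6,0,38,0,0.03,0,-7,0,37,0,0.03,0,-8,0,37,0,0.03,0,-9,0,37,0,0.03,0,-9,-1,36,0,0.03,0],
)

```text
time_s: 56.02
position: [0.6014, 0.2728, 0.1634]
tool_rot: [[0.992, -0.001, 0.127], [-0.127, -0.0, 0.992], [-0.001, -1.0, -0.0]]
ft_force: [1.0, -0.3, -0.3]
grip_width: 0.019
```

>>> move_arm(
  targets=[0,0,0,0,0,0,0,0,0,0,0,0,0,37,0,0,0,0,0,37,0,0,0,0,0,36,0,0,0,0],
)

```text
time_s: 56.65
position: [0.6023, 0.2701, 0.0527]
tool_rot: [[0.992, -0.0, 0.128], [-0.128, -0.0, 0.992], [-0.0, -1.0, -0.0]]
ft_force: [-0.1, -0.4, -0.8]
grip_width: 0.0191
```

>>> move_arm(
  targets=[0,5,0,0,0,0,0,5,0,0,0,0,0,5,0,0,0,0,0,5,0,0,0,0,0,5,0,0,0,0],
)

```text
time_s: 57.28
position: [0.6021, 0.2716, 0.0289]
tool_rot: [[0.992, 0.001, 0.126], [-0.126, 0.0, 0.992], [0.001, -1.0, 0.0]]
ft_force: [-1.0, -0.7, -0.3]
grip_width: 0.0191
```

```bash
python3 - <<'E'
from plan import *
st();im=save('wrist','w23');st()
E
```

```text
t 57.27 p [602.1 271.6  28.9] yaw 82.74 ydir [ 0.001  0.    -1.   ] F [-1.  -0.7 -0.3] w 19.1 q [ 14.  44.  70.  -0.  66. -69.]
t 57.33 p [601.7 271.5  28.1] yaw 82.74 ydir [-0.001 -0.    -1.   ] F [-0.2 -0.4 -1.3] w 18.8 q [ 14.  44.  70.   0.  66. -69.]
```

View pics/w23.png

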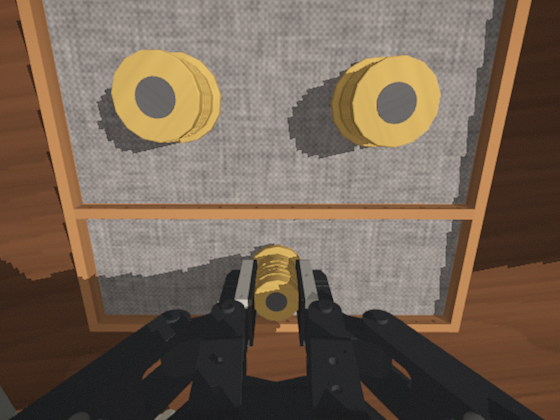

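Both wide caps stand in the wide compartment; the narrow cap hovers in the narrow one. Lower until contact.

>>> move_arm(
  targets=[0,1,0,0,0,0,0,1,0,0,0,0,0,0,0,0,0,0,0,0,0,0,0,0,0,0,0,0,0,0],
)

```text
time_s: 57.95
position: [0.602, 0.2716, 0.0269]
tool_rot: [[0.992, 0.0, 0.126], [-0.126, 0.0, 0.992], [0.0, -1.0, 0.0]]
ft_force: [-0.1, -0.4, -0.6]
grip_width: 0.019
```

>>> move_arm(
  targets=[0,0,0,0,0,0,0,0,0,0,0,0,0,0,0,0,0,0,0,0,0,0,0,0,0,0,0,0,0,0],
  hand=-0.05,
)

```text
time_s: 58.58
position: [0.602, 0.2716, 0.0268]
tool_rot: [[0.992, 0.0, 0.126], [-0.126, 0.0, 0.992], [0.0, -1.0, 0.0]]
ft_force: [0.1, 0.9, 1.1]
grip_width: 0.0406
```

>>> move_arm(
  targets=[0,-10,0,0,0,0,0,-30,0,0,0,0,0,-50,0,0,0,0,0,-60,0,0,0,0,0,0,0,0,0,0],
)

```text
time_s: 59.2
position: [0.6037, 0.2721, 0.1831]
tool_rot: [[0.992, 0.011, 0.126], [-0.126, 0.003, 0.992], [0.01, -1.0, 0.004]]
ft_force: [0.2, -0.5, -0.7]
grip_width: 0.0407
```

```bash
python3 - <<'E'
from plan import *
st();im=save('wrist','w24');st();plan([(480,200,260,82.7,5),(420,0,260,82.7,5)])
E
```

```text
t 59.2 p [603.7 272.1 183.1] yaw 82.75 ydir [ 0.011  0.003 -1.   ] F [ 0.2 -0.5 -0.7] w 40.7 q [ 14.  35.  60.   0.  84. -69.]
t 59.25 p [602.6 271.8 179.7] yaw 82.74 ydir [ 0.005  0.001 -1.   ] F [-0.2  0.  -0.7] w 40.4 q [ 14.  35.  61.   0.  84. -69.]
[-22, -16, -17, 0, 0, 0, -23, -16, -17, 0, 0, 0, -22, -16, -18, 0, 0, 0, -23, -17, -17, 0, 0, 0, -22, -16, -18, 0, 0, 0]
[-7, 0, -41, 0, 0, 0, -7, 0, -41, 0, 0, 0, -7, 0, -41, 0, 0, 0, -7, 0, -41, 0, 0, 0, -6, -1, -42, 0, 0, 0]
end [420.3  -0.5 260.4] yaw 82.7
```

View pics/w24.png

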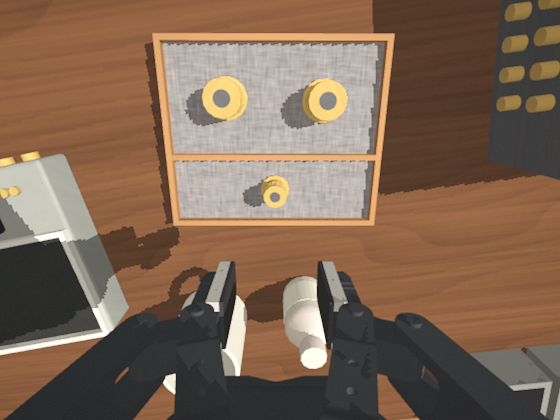

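All three stand in their compartments (wide at (224,98), (326,100); narrow at (275,193)). Retreat for a full-bench check.

>>> move_arm(
  targets=[-22,-16,-17,0,0,0,-23,-16,-17,0,0,0,-22,-16,-18,0,0,0,-23,-17,-17,0,0,0,-22,-16,-18,0,0,0],
)

```text
time_s: 59.88
position: [0.4786, 0.1989, 0.2573]
tool_rot: [[0.992, -0.002, 0.126], [-0.126, -0.0, 0.992], [-0.002, -1.0, -0.001]]
ft_force: [0.0, -0.8, 0.1]
grip_width: 0.0406
```

>>> move_arm(
  targets=[-7,0,-41,0,0,0,-7,0,-41,0,0,0,-7,0,-41,0,0,0,-7,0,-41,0,0,0,-6,-1,-42,0,0,0],
)

```text
time_s: 60.5
position: [0.419, -0.0016, 0.2579]
tool_rot: [[0.992, -0.002, 0.126], [-0.126, 0.001, 0.992], [-0.002, -1.0, 0.0]]
ft_force: [-0.1, 0.2, -0.2]
grip_width: 0.0407
```

```bash
python3 - <<'E'
from caps import *
st();save('top','top25');save('scene','s25')
caps('top25',(70,150,172,240),.04)
E
```

```text
t 60.5 p [419.   -1.6 257.9] yaw 82.75 ydir [-0.002  0.001 -1.   ] F [-0.1  0.2 -0.2] w 40.7 q [-17.   8.  91.  -0.  81. -99.]
top25 [118 171  13  11 100] [124.4 176.3] [597.7 265.7  40. ]
top25 [158 173   7  40  70] [160.8 193.1] [555.6 173.6  40. ]
top25 [ 94 199  18  15 183] [102.7 205.7] [523.6 318.1  40. ]
top25 [128 204  17  15 178] [136.4 210.8] [511.1 233.7  40. ]
```

View pics/top25.png

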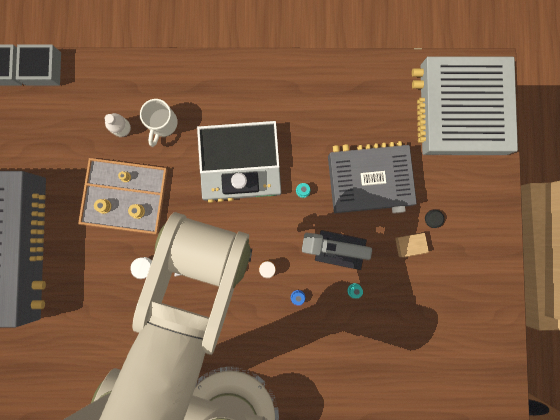

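View pics/s25.png

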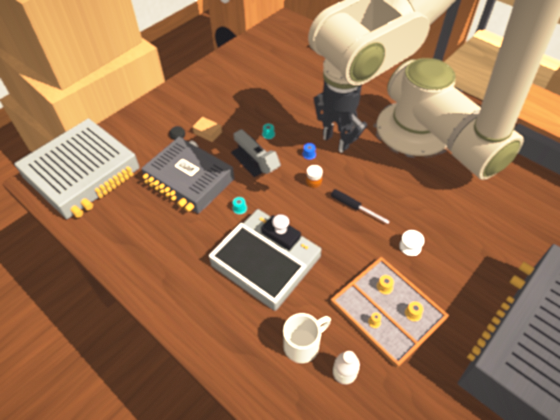

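>>> move_arm(
  targets=[0,0,0,0,0,0,0,0,0,0,0,0,0,0,0,0,0,0,0,0,0,0,0,0,0,0,0,0,0,0],
)

```text
time_s: 61.22
position: [0.4201, -0.0004, 0.2588]
tool_rot: [[0.992, -0.0, 0.126], [-0.126, 0.0, 0.992], [-0.0, -1.0, 0.0]]
ft_force: [-0.3, 0.3, -0.0]
grip_width: 0.0407
```

```bash
python3 - <<'E'
from plan import *
st();print(env.close_job())
E
```

```text
t 61.23 p [ 4.201e+02 -4.000e-01  2.588e+02] yaw 82.76 ydir [-0.  0. -1.] F [-0.3  0.3 -0. ] w 40.7 q [-16.   8.  91.   0.  81. -99.]
the job is handed in; nothing more can be done
None
```

The job is done and handed in at 61 s of the 210 s allowed; no verdict came back.

- **Caps:** Three gold caps were on the bench, two wide and one narrow. I stood all three in the checker's tray, and they ended in the sorting tray, wide ones in the wide compartment and the narrow one in the narrow compartment.
- **Plunger:** I pressed it to its stop, where the force rose to 23 N with no further travel. I held it there for more than a second and let it back up.
- **Scanner:** I aimed it at the label from about 102 mm, less than 1 mm off axis by calculation, for about 2.5 s. It never came near the preamplifier. I then laid it back on its rest; its handle measured within about 1–2 mm of where it lay before.
- **Knocked cap:** The narrow cap had shifted about 29 mm inside the checker tray before I came to pick it up. I measured it again and gripped it there.

The last top and scene pictures show all three caps upright in the right compartments, the plunger up and the scanner on its rest. The clutter in view looks unmoved; the arm hides part of it in the top picture, but the scene picture shows it in place.

The wrist and top cameras disagreed by 2–6 mm on the cap positions. That is well inside the tolerances and every grip was good. No check failed.

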